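# Clamp the rimmed lenses in the three-station lens fixture

### The arm

A 7-joint arm with a two-finger parallel gripper is mounted at the origin on the work surface. World frame = base frame: x ahead of the robot, y to its left, z up, the work surface at z = 0. Lengths are in m, angles in rad, forces in N, time in s.
With the tool pointing down it reaches from about 0.4 to 0.85 m from the base axis. Payload 4.5 kg.
Tool frame: the origin (TCP) lies midway between the tips of the shut fingers; the grasp point (between the pads) lies 19 mm behind it; z points along the fingers, y is the direction in which the jaws open and shut (so a half turn about z gives the same grasp; the last joint's range is limited). The gripper opens to 85 mm and grips with 20 to 120 N. Pads are 22 mm wide; open, the fingers measure 114 mm over their backs; the gripper's body (76 mm by 85 mm) begins 54 mm behind the grasp point. The pads swing forward as they close: fully open they stand 13 mm farther back than shut.
Start: joints at [-1.289, 0.689, -0.195, 1.565, 0.157, 0.902, -0.215], TCP at [0.153, 0.606, 0.231] pointing down, gripper open.
Joint ranges: [-3.01, 3.01], [-0.46, 2.08], [-1.47, 1.51], [0.13, 2.56], [-1, 4.14], [0.04, 2.09], [-2.66, 2.66]. Speed limits (rad/s): [2.57, 2.57, 3.14, 3.14, 3.14, 3.14, 3.14].

### API

Orientations are given as a rotation vector (axis times angle).
In Python, from cell import sense, read_camera, camera_info, job_done gives the robot as it stands. The module is installed in compiled form; this text tells all that it offers.
- The arm moves only by the shell command python3 -m pendant 'ROWS' [FORCE]. ROWS is JSON, a list of rows, each a list of 3 entries, a list of its own where there are three numbers: the turn, a rotation vector about the tool's x, y, z each as a share of pi/2 rad, from -1 to 1, then the shift along the tool's x, y, z each as a share of 0.12 m, from -1 to 1, then the closure, from 0 (fully open) to 1 (shut). A call has 1 to 20 rows; each row shifts and turns the commanded pose from where the row before left it, along the tool's axes as they then stand; what a row does not reach is not made up. A row lasts 1/8 s, in which the tool goes at most 62.5 mm and 10.7 degrees, less where a joint would pass 70% of its speed; a pose out of reach is approached as far as the arm can. A call with a number of a shift or a turn outside -1 to 1 is refused whole. A call with a gripper value outside its range is refused whole. The fingers move at their own pace and stop on an object; FORCE is the grip in N (left out, the last holds). Time passes only in rows, so rows that do not move let the fingers close. It gives the time, the measured TCP pose, the force and the opening at its end, in the units of the state.
- sense(): the state, without advancing time (a new reading comes with each control period).
- read_camera(name): name is "scene" or "top" or "wrist"; returns the picture (420x560x3 uint8, red, green, blue); there is no depth.
- camera_info(name): a dict with "fx", "fy", "cx", "cy" (pixels), "distortion" ([k1, k2, p1, p2, k3] as OpenCV has them; the pictures are not rectified), "camera_from_world" (4x4, takes a point from world to camera coordinates). Camera axes: x right, y down, z forward; pixel columns grow to the right and rows downward; lengths in m; the calibration is good to about 2 mm. A picture is of the moment at which its call begins: read the wrist's pose just before it. camera_info takes no time and is no camera call; for the wrist camera it gives the pose at the moment of the call.
- job_done(): hands the job in, once; it reports no verdict.
The state is a dict: "t": time; "joint_pos": joint angles; "dq": joint speeds; "tau": joint torques, N m; "position": TCP position; "tool_rot": TCP orientation; "contact_force": force on the tool from outside, world axes, zero at the start; "torque": the same for the moment, N m; "opening": opening from 0.0 (shut) to 1.0 (fully open).
Only numpy, scipy, OpenCV 4.12 (cv2) and the standard library are available. Lean on these libraries where they do the work, as an engineer would, in place of code of your own. Each camera call takes 0.05 s, during which the arm holds its last target.

### The job

Unscrew the wing knob in the middle of the round lens fixture until its clamp disc stands at least half a centimetre clear of a lens's height. Then bring every 60 mm rimmed lens on the bench to the fixture, one lens to a station, and nudge each one in under the disc until it lies flat and touches the centre hub and both pins of its station; with all of them home, screw the knob back down until the disc bears firmly on them all. Leave the big lamp lens and the other things on the bench alone.

Things in the scene. Friction and masses are not known exactly. Their poses are not given: they have to be found in the camera images.
- fixture: Fixed round aluminium plate, 230 mm across, 8 mm thick; origin under its centre, z up. A steel hub 28 mm across stands on its middle, top 15 mm above the plate. Around it are three like stations 120 degrees apart, each with two steel pins, 10 mm across, 18 mm high. A lens is slid in flat, radially towards the hub, between the pins; home, it touches hub and both pins.
- nest0 (a point): Station 0, along the fixture's +x axis: the point on the plate's top face (8 mm above the bench) under the centre of a lens that is home, 44 mm from the hub's axis. The station's pins have their centres 35 mm out from the hub's axis along the station's direction and 34 mm to either side of it.
- nest1 (a point): Station 1: the same, 44 mm out at +120 degrees from the fixture's x axis (anticlockwise from above).
- nest2 (a point): Station 2: the same, 44 mm out at -120 degrees from the fixture's x axis.
- clamp: Dark steel clamp disc, 60 mm across, 8 mm thick, on the fixture's axis; rises and sinks with the knob, does not turn. Origin: centre of its lower face, 24 mm above the bench at knob 0. It overhangs the inner 16 mm of each lens that is home (lens top then 26 mm above the bench). A lens gets under it only when raised; it is raised clear when 5 mm or more above that.
- knob (a joint): Turn of the wing knob on its rising stem, rad, 0 to 6.6, growing anticlockwise from above; knob and clamp disc rise together 2.2 mm per rad. The disc touches home lenses at about 0.91 and bites within a further 0.04 to 0.12 rad, where the knob turns no further by hand force. Friction about 0.15 N m: it stays where left. Starts screwed down, at 0 to 0.8.
- knob_grip (a point): Grip point of the wing knob, on its axis: a black upright bar 54 mm long along this point's x, 14 mm thick along y, 34 mm high. The point is 11 mm below the bar's top, 23 mm above its lower edge, 42 mm above the clamp disc's upper face; it turns and rises with the knob (74 mm above the bench at knob 0, 88 mm at 6.6).
- lens0: A lens to be clamped: glass in a plain steel rim, a flat disc 60 mm across and 18 mm thick, about 0.2 kg, lying flat on the bench at the start. Origin at its centre, z along its axis. All of them are alike and either face may be up. There are 2 or 3 in a run (None if absent).
- lens1: A lens to be clamped: glass in a plain steel rim, a flat disc 60 mm across and 18 mm thick, about 0.2 kg, lying flat on the bench at the start. Origin at its centre, z along its axis. All of them are alike and either face may be up. There are 2 or 3 in a run (None if absent).
- lens2: A lens to be clamped: glass in a plain steel rim, a flat disc 60 mm across and 18 mm thick, about 0.2 kg, lying flat on the bench at the start. Origin at its centre, z along its axis. All of them are alike and either face may be up. There are 2 or 3 in a run (None if absent).
- lamp_lens: Bystander: large lens in a steel rim, 90 mm across, 14 mm thick; origin at its centre. To be left alone.
- solder_spool: Bystander: metal solder spool, 56 mm across, 44 mm high; origin under its centre. To be left alone.
- flux_bottle: Bystander: amber bottle, 34 mm across, 85 mm high; origin under its centre. To be left alone.
- circuit_board: Bystander: green circuit board, 100 x 70 mm, with parts up to 16 mm high; origin under its centre. To be left alone.
- screwdriver: Bystander: screwdriver, 170 mm long, lying along its x axis. To be left alone.
- paste_jar: Bystander: white jar, 52 mm across, 45 mm high; origin under its centre. To be left alone.
- parts_box: Bystander: clear parts box with compartments, 100 x 140 x 40 mm; origin under its centre. To be left alone.
- thermometer: Bystander: white desk thermometer, 30 x 70 x 75 mm; origin under its centre. To be left alone.
Mind the look-alikes: they are no part of the job. Leave any green or turquoise look-alike of the lens2 alone.

How it is judged:
By the outcome, as a careful person would: the job done as asked, in the order asked, and still so for the second after the job is handed in, with the robot touching nothing.
Of lens0, lens1, lens2 only 2 to 3 are there at a start; the rules pass over those that are not, and their reading is None.
At some moment in a run one of lens0, lens1, lens2 may be knocked a few centimetres aside while the robot is not near it.
Once in a run the grip may slacken for a moment while it holds something.
It also fails if it takes over 210 s, if anything falls off the work surface, if the arm or the gripper's body presses on something with over 40 N, if the wrist force passes 120 N, or if a joint passes its speed limit or range.

## Working session

There is one attempt and no reset: what is moved stays moved. The work goes in short steps, Python scripts to look and compute and a shell command to move; the robot and the scene stay as the last step left them, time stands still between calls to the robot, and variables do not carry over. Pictures are saved under pics/ and viewed, and the job is handed in when it is done.

```bash
mkdir -p pics; ls; python3 - <<'E'
from cell import *
import cv2
s=sense()
print({k:(v if not hasattr(v,'round') else v) for k,v in s.items()})
for n in ["scene","top","wrist"]:
    i=camera_info(n); print(n,i)
    cv2.imwrite(f"pics/a_{n}.png",cv2.cvtColor(read_camera(n),cv2.COLOR_RGB2BGR))
E
```

```text
pics
{'t': 0.0, 'joint_pos': array([-1.28923139,  0.69001201, -0.19453678,  1.56637792,  0.15726878,
        0.90255843, -0.21510988]), 'dq': array([-4.95562961e-04, -8.40920894e-05,  3.42329070e-04,  2.13646050e-04,
        1.82432321e-03,  6.06698797e-04, -1.55314787e-03]), 'tau': array([-1.54741310e-04, -5.39614928e+01, -1.26619879e+00, -1.58541048e+01,
        9.19533195e-03,  9.50685499e-03,  1.75249703e-06]), 'position': array([0.15313846, 0.60523517, 0.23045814]), 'tool_rot': array([-3.88057136e-01, -3.11739911e+00,  3.07965578e-03]), 'contact_force': array([-0.43477532, -0.04425663, -0.50264507]), 'torque': array([ 0.02554115, -0.01497796, -0.00570225]), 'opening': 0.9994488087555408}
scene {'fx': 385.5362371827334, 'fy': 385.5362371827334, 'cx': 281.7592664672396, 'cy': 211.36904112206673, 'distortion': array([-0.06010749,  0.        ,  0.        ,  0.        ,  0.        ]), 'camera_from_world': array([[-0.8651604 ,  0.50111367,  0.01955955,  0.49020624],
       [ 0.33469461,  0.60600831, -0.72161863, -0.11945979],
       [-0.37346621, -0.61776938, -0.69201444,  1.17131678]
[... 289 characters left out ...]
03073535, -0.99939391, -0.01634451, -0.02550619],
       [-0.99530462, -0.02909984, -0.09231419,  0.54276625],
       [ 0.09178261,  0.01910508, -0.99559578,  1.30795148],
       [ 0.        ,  0.        ,  0.        ,  1.        ]])}
wrist {'fx': 290.79520947948765, 'fy': 290.79520947948765, 'cx': 277.60225069964196, 'cy': 212.04641863704495, 'distortion': array([-0.04362479,  0.        ,  0.        ,  0.        ,  0.        ]), 'camera_from_world': array([[ 0.24431   ,  0.96969627, -0.00132656, -0.62557745],
       [ 0.93687043, -0.23568632,  0.25831328, -0.03404346],
       [ 0.25017277, -0.06435133, -0.96606029,  0.37960105],
       [ 0.        ,  0.        ,  0.        ,  1.        ]])}
```

View pics/a_scene.png

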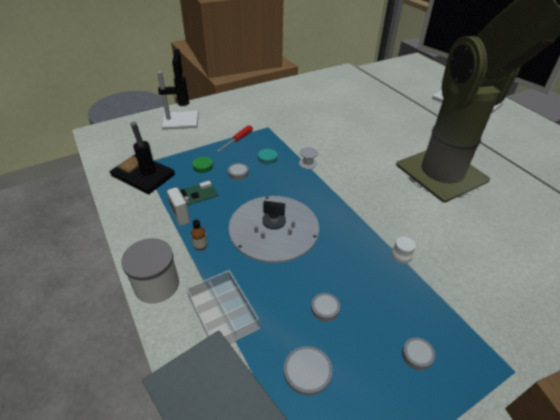

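View pics/a_top.png

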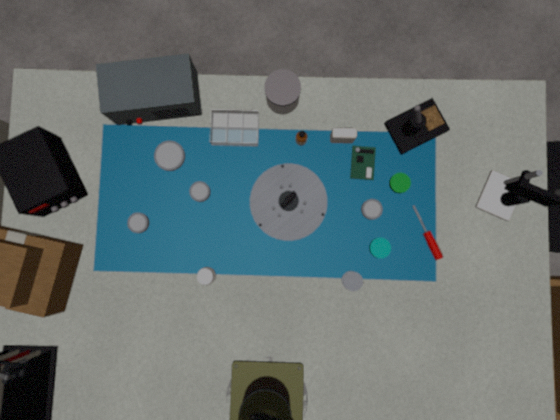

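View pics/a_wrist.png

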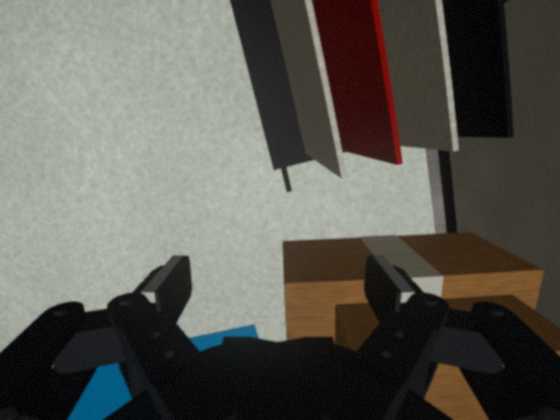

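Top view: grey 60 mm-like discs are at (199,191), (138,222) and (372,209). The lamp lens is at (169,156), the paste jar at (205,276) and the spool at (352,281). The green disc (400,183) and turquoise disc (380,248) are look-alikes. The fixture is at (288,202). I'll enlarge to confirm.

```bash
cat > h.py <<'E'
import numpy as np, cv2
from cell import *
from scipy.spatial.transform import Rotation as R
def snap(n,f=None):
    i=camera_info(n); im=cv2.cvtColor(read_camera(n),cv2.COLOR_RGB2BGR)
    if f: cv2.imwrite("pics/"+f,im)
    return im,i
def ray(i,uv):
    K=np.array([[i['fx'],0,i['cx']],[0,i['fy'],i['cy']],[0,0,1]])
    p=cv2.undistortPoints(np.array(uv,float).reshape(-1,1,2),K,i['distortion']).reshape(-1,2)
    T=i['camera_from_world']; Rw=T[:3,:3].T; o=-Rw@T[:3,3]
    return o,(Rw@np.c_[p,np.ones(len(p))].T).T
def onplane(i,uv,z):
    o,d=ray(i,uv); return o+d*((z-o[2])/d[:,2])[:,None]
def proj(i,P):
    K=np.array([[i['fx'],0,i['cx']],[0,i['fy'],i['cy']],[0,0,1]])
    T=i['camera_from_world']
    return cv2.projectPoints(np.array(P,float).reshape(-1,1,3),cv2.Rodrigues(T[:3,:3])[0],T[:3,3],K,i['distortion'])[0].reshape(-1,2)
def crop(im,x0,y0,x1,y1,s,f):
    cv2.imwrite("pics/"+f,cv2.resize(im[y0:y1,x0:x1],None,fx=s,fy=s,interpolation=cv2.INTER_CUBIC))
def fitcirc(P):
    A=np.c_[2*P[:,:2],np.ones(len(P))]; b=(P[:,:2]**2).sum(1)
    x=np.linalg.lstsq(A,b,rcond=None)[0]; return x[:2],np.sqrt(x[2]+x[0]**2+x[1]**2)
E
python3 - <<'E'
from h import *
im,i=snap("top")
crop(im,240,155,340,250,6,"b_fix.png")
crop(im,100,130,230,290,4,"b_left.png")
crop(im,320,130,450,290,4,"b_right.png")
# blobs not blue within mat
hsv=cv2.cvtColor(im,cv2.COLOR_BGR2HSV)
blue=cv2.inRange(hsv,(95,120,40),(115,255,255))
m=cv2.bitwise_not(blue); m[:128]=0; m[278:]=0; m[:,:100]=0;m[:,434:]=0
cs,_=cv2.findContours(m,cv2.RETR_EXTERNAL,cv2.CHAIN_APPROX_NONE)
for c in cs:
    if cv2.contourArea(c)<80: continue
    for z in (.009,):
        P=onplane(i,c[:,0],z); ce,r=fitcirc(P)
    print(c[:,0].mean(0).round(1),cv2.contourArea(c),ce.round(4),round(r,4))
E
```

```text
[229.9 275.2] 951.0 [0.6144 0.1226] 0.3506
[379.9 247.5] 348.0 [ 0.4377 -0.3174] 0.0305
[137.5 222.4] 343.0 [0.4902 0.3959] 0.0308
[424.8 230.7] 206.0 [ 0.4754 -0.4052] 0.0644
[371.6 208.6] 341.0 [ 0.5507 -0.2924] 0.0306
[199.4 191. ] 333.0 [0.5884 0.2181] 0.0308
[399.8 182.3] 357.5 [ 0.631  -0.3742] 0.0315
[288.  201.6] 4730.0 [ 0.5653 -0.0461] 0.1151
[362.8 162.5] 727.0 [ 0.6879 -0.2645] 0.0471
[168.9 155.2] 718.5 [0.6938 0.3135] 0.0456
[318.8 133.5] 2232.0 [ 0.5671 -0.1417] 0.2822
```

View pics/b_fix.png

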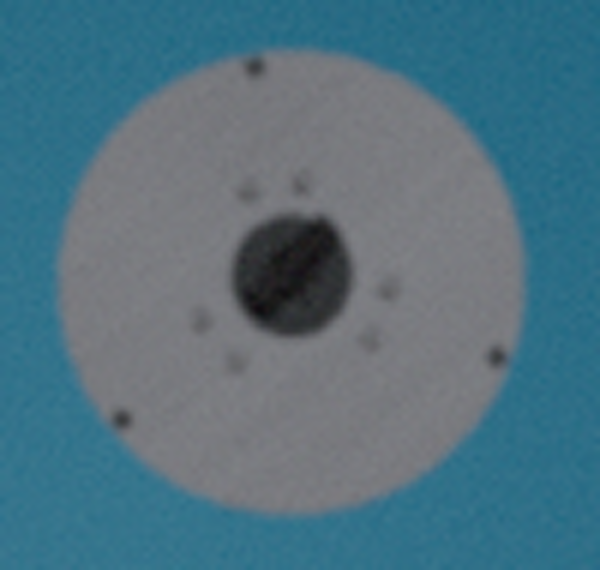

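View pics/b_left.png

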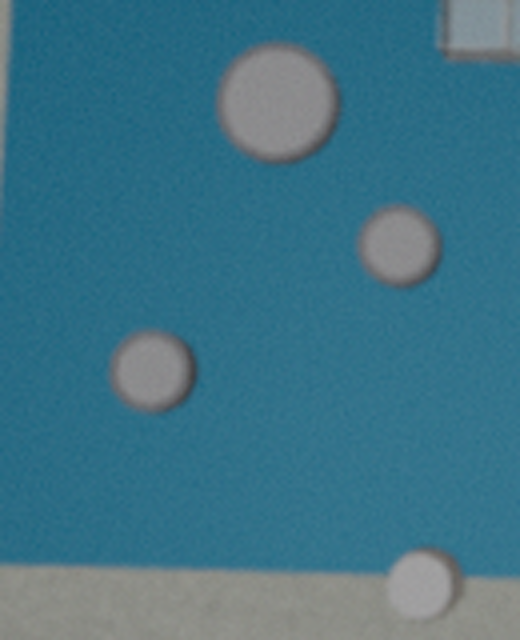

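View pics/b_right.png

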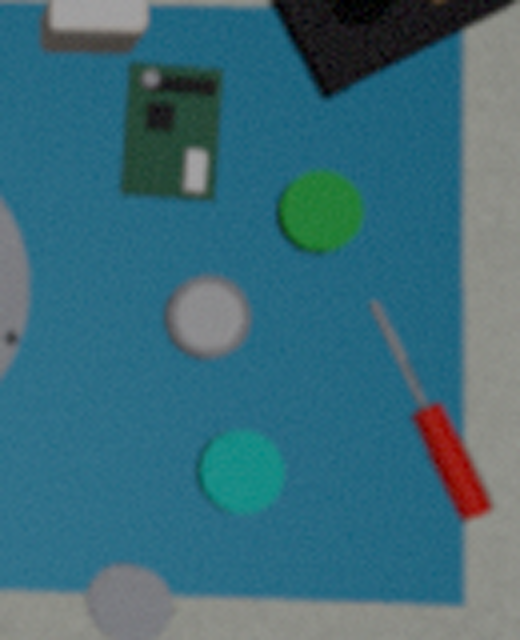

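Three plain grey lenses confirmed: (199,191), (138,222) and (372,209), all about 61 mm. The coloured discs and the 90 mm lamp lens are excluded. On the fixture there are six pins in three close pairs, three rim dots, and a knob bar running diagonally. Next: fixture yaw, knob yaw and tool frame.

```bash
python3 - <<'E'
from h import *
im,i=snap("top")
c0=np.array([.5653,-.0461])
# rim dots on plate top; pins top z=.026 (crop scale 6 offset 240,155)
f=lambda L:np.array(L)/6+[240,155]
d=onplane(i,f([(255,67),(497,356),(122,419)])-0.4,.008)
for p in d: print("dot",p[:2],np.linalg.norm(p[:2]-c0),np.degrees(np.arctan2(*(p[:2]-c0)[::-1])))
d=onplane(i,f([(249,190),(302,185),(389,288),(370,340),(236,362),(201,320)])-0.4,.026)
for p in d: print("pin",p[:2],np.linalg.norm(p[:2]-c0),np.degrees(np.arctan2(*(p[:2]-c0)[::-1])))
print("pin mean",d.mean(0))
k=onplane(i,f([(255,312),(325,222)])-0.4,.085); v=k[1]-k[0]; print("knob",k,np.degrees(np.arctan2(v[1],v[0])))
s=sense(); print(R.from_rotvec(s['tool_rot']).as_matrix().round(3))
w=camera_info('wrist')['camera_from_world']; cw=-w[:3,:3].T@w[:3,3]; print("cam in tool",R.from_rotvec(s['tool_rot']).inv().apply(cw-s['position']))
for n,uv,z in [("bottle",(302,139),.0),("spool",(352,281),.044),("jar",(205,276),.045)]: print(n,onplane(i,[uv],z))
E
```

```text
dot [ 0.67154806 -0.02568117] 0.10819231835339398 10.878510881756933
dot [ 0.53098483 -0.14880421] 0.10828520752424255 -108.47532381996766
dot [0.49448383 0.03454939] 0.10732778637494779 131.28554145255248
pin [ 0.60729102 -0.02466238] 0.0471467584530721 27.04561354328808
pin [ 0.61048722 -0.05046957] 0.04539799509120182 -5.523283562466225
pin [ 0.56114381 -0.09416945] 0.04824879300607384 -94.9416267609761
pin [ 0.53548758 -0.08558581] 0.04947635136759814 -127.05339575701333
pin [ 0.52285264 -0.02084064] 0.04939447255383762 149.24418382995597
pin [ 0.54284025 -0.00319952] 0.04842408326476321 117.63347030866372
pin mean [ 0.56335042 -0.04648789  0.026     ]
knob [[ 0.54188466 -0.02958896  0.085     ]
 [ 0.58496435 -0.06096447  0.085     ]] -36.06634865512417
[[-0.969  0.245 -0.   ]
 [ 0.245  0.969 -0.001]
 [-0.    -0.001 -1.   ]]
cam in tool [ 0.06582221  0.00137779 -0.14414923]
bottle [[ 0.7562494  -0.08314317  0.        ]]
spool [[ 0.34061163 -0.23282416  0.044     ]]
jar [[0.34140184 0.18364647 0.045     ]]
```

```bash
python3 -m pendant '[[[0,0,0],[-0.233,-0.221,0],0],[[0,0,0],[-0.233,-0.221,0],0],[[0,0,0],[-0.233,-0.221,0],0],[[0,0,0],[-0.233,-0.221,0],0],[[0,0,0],[-0.233,-0.221,0],0],[[0,0,0],[-0.233,-0.221,0],0],[[0,0,0],[-0.233,-0.221,0],0],[[0,0,0],[-0.233,-0.221,0],0],[[0,0,0],[-0.233,-0.221,0],0],[[0,0,0],[-0.233,-0.221,0],0],[[0,0,0],[-0.233,-0.221,0],0],[[0,0,0],[-0.233,-0.221,0],0],[[0,0,0],[-0.233,-0.221,0],0],[[0,0,0],[-0.233,-0.221,0],0],[[0,0,0],[-0.233,-0.221,0],0],[[0,0,0],[-0.233,-0.221,0],0],[[0,0,0],[-0.233,-0.221,0],0],[[0,0,0],[-0.233,-0.221,0],0],[[0,0,0],[-0.233,-0.221,0],0],[[0,0,0],[-0.233,-0.221,0],0]]' 60; python3 -c "
from h import *
s=sense();print(s['joint_pos'].round(2));M=R.from_rotvec(s['tool_rot']).as_matrix();print(M.round(3))
snap('wrist','c_w.png')"
```

```text
t: 2.75
position: [0.5659, -0.0465, 0.2312]
tool_rot: [-0.388, -3.117, -0.0]
contact_force: [0.0, -0.3, 0.8]
opening: 0.998
[ 0.17  0.62 -0.28  1.74  0.22  0.81  1.1 ]
[[-0.969  0.245  0.   ]
 [ 0.245  0.969  0.   ]
 [ 0.     0.    -1.   ]]
```

View pics/c_w.png

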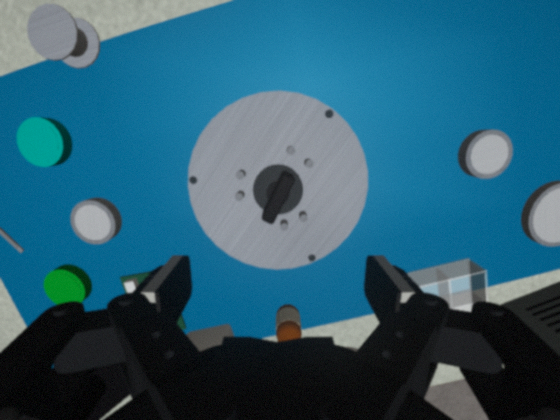

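Wrist view: the fixture plate is centred at about (278,180), with the knob bar running from (268,220) to (287,173) and six pins visible.

```bash
cat >> h.py <<'E'
def fixture(im,i):
    hsv=cv2.cvtColor(im,cv2.COLOR_BGR2HSV)
    m=cv2.bitwise_not(cv2.inRange(hsv,(90,90,30),(120,255,255)))
    cs,_=cv2.findContours(m,cv2.RETR_EXTERNAL,cv2.CHAIN_APPROX_NONE)
    for c in cs:
        a=cv2.contourArea(c)
        if a<2000: continue
        ce,r=fitcirc(onplane(i,c[:,0],.008))
        if abs(r-.115)<.006: return ce,r
def darkbar(im,i,z,c,thr=38):
    p=proj(i,[[c[0],c[1],z]])[0]
    g=cv2.GaussianBlur(cv2.cvtColor(im,cv2.COLOR_BGR2GRAY),(3,3),0)
    m=(g<thr).astype(np.uint8); mm=np.zeros_like(m); cv2.circle(mm,tuple(int(x) for x in p),40,1,-1); m&=mm
    n,l,st,cc=cv2.connectedComponentsWithStats(m); k=1+np.argmax(st[1:,4])
    pts=np.argwhere(l==k)[:,::-1]; r=cv2.minAreaRect(pts.astype(np.float32)); b=cv2.boxPoints(r)
    return onplane(i,b,z),b,st[k,4]
E
python3 - <<'E'
from h import *
im,i=snap("wrist")
ce,r=fixture(im,i); print("plate",ce,r)
B,b,n=darkbar(im,i,.085,ce); print(b.round(1),n)
print(B.mean(0), [np.linalg.norm(B[k]-B[k-1]) for k in range(4)],[np.degrees(np.arctan2(*(B[k]-B[k-1])[1::-1])) for k in range(4)])
crop(im,180,80,380,280,3,"d_w.png")
E
```

```text
plate [ 0.56462095 -0.04462503] 0.11434564458797754
[[262.6 202.9]
 [289.9 165.3]
 [299.3 172.2]
 [272.  209.7]] 223
[ 0.55719443 -0.0459802   0.085     ] [np.float64(0.012015574316725494), np.float64(0.047206990028349084), np.float64(0.011614059250266795), np.float64(0.04749691118497942)] [np.float64(-141.58985865042627), np.float64(129.65443601665865), np.float64(39.789241056754385), np.float64(-49.864587645225185)]
```

View pics/d_w.png

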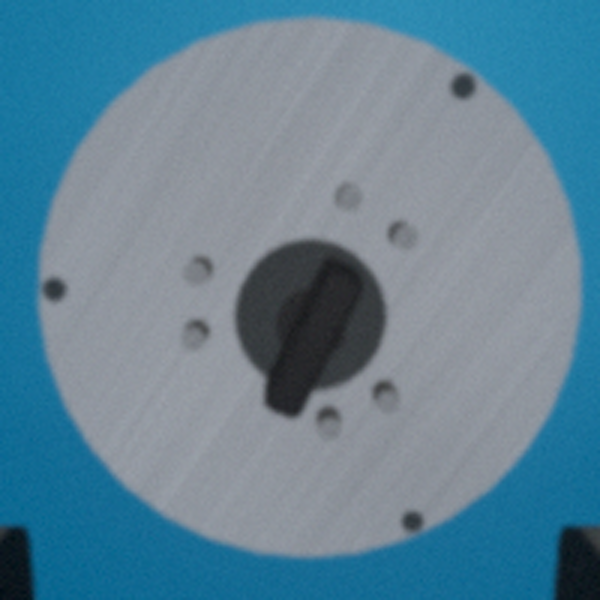

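```bash
python3 - <<'E'
from h import *
i=camera_info("wrist")
f=lambda L:np.array(L)/3+[180,80]-.33
for z in (.085,.087):
    B=onplane(i,f([(362,275),(302,415),(266,402),(330,262)]),z)
    print(B.mean(0),[(np.linalg.norm(B[k]-B[k-1]).round(4),np.degrees(np.arctan2(*(B[k]-B[k-1])[1::-1])).round(1)) for k in range(4)])
D=onplane(i,f([(462,86),(54,290),(412,522)]),.008)[:,:2]; print("dots",D.mean(0),np.degrees(np.arctan2(*(D-D.mean(0)).T[::-1])),np.linalg.norm(D-D.mean(0),axis=1))
P=onplane(i,f([(347,195),(402,234),(386,393),(328,420),(195,333),(200,269)]),.026)[:,:2]; print("pins",P.mean(0),np.degrees(np.arctan2(*(P-P.mean(0)).T[::-1])),np.linalg.norm(P-P.mean(0),axis=1))
E
```

```text
[ 0.5614847 -0.0411896  0.085    ] [(np.float64(0.0115), np.float64(53.5)), (np.float64(0.0523), np.float64(-36.8)), (np.float64(0.0133), np.float64(-125.1)), (np.float64(0.0527), np.float64(141.3))]
[ 0.56108513 -0.04113059  0.087     ] [(np.float64(0.0114), np.float64(53.5)), (np.float64(0.0519), np.float64(-36.8)), (np.float64(0.0132), np.float64(-125.1)), (np.float64(0.0523), np.float64(141.3))]
dots [ 0.5630117  -0.04231054] [ 131.32349179 -108.75273555   11.19701758] [0.10849735 0.10830402 0.10852568]
pins [ 0.56055119 -0.04168067] [ 147.70612857  114.98285719   27.6849755    -4.99058011  -92.74806304
 -124.87173072] [0.04732511 0.04716317 0.0472292  0.04728012 0.04757978 0.04673065]
```

```bash
python3 -m pendant '[[[0,0,0.113],[0,0,0],0],[[0,0,0.113],[0,0,0],0],[[0,0,0.113],[0,0,0],0],[[0,0,0.113],[0,0,0],0],[[0,0,0.113],[0,0,0],0],[[0,0,0.113],[0,0,0],0],[[0,0,0.113],[0,0,0],0],[[0,0,0.113],[0,0,0],0],[[0,0,0.113],[0,0,0],0],[[0,0,0.113],[0,0,0],0],[[0,0,0.113],[0,0,0],0],[[0,0,0.113],[0,0,0],0],[[0,0,0.113],[0,0,0],0],[[0,0,0.113],[0,0,0],0],[[0,0,0.113],[0,0,0],0],[[0,0,0.113],[0,0,0],0],[[0,0,0.113],[0,0,0],0],[[0,0,0.113],[0,0,0],0],[[0,0,0.113],[0,0,0],0],[[0,0,0.113],[0,0,0],0]]'; cat > st.py <<'E'
from h import *
import sys
s=sense();M=R.from_rotvec(s['tool_rot']).as_matrix()
print("t",round(s['t'],2),"j",s['joint_pos'].round(2),"y-yaw",np.degrees(np.arctan2(M[1,1],M[0,1])).round(1),"z",M[:,2].round(3))
print("pos",s['position'].round(4),"F",s['contact_force'].round(1),"T",s['torque'].round(2),"open",round(s['opening'],3))
def to(*a):
    d=np.array(a[:3])-s['position']; print("shift shares",(M.T@d/.12).round(3))
    if len(a)>3:
        yaw=np.degrees(np.arctan2(M[1,1],M[0,1])); print("turn share z",[((-(a[3]-yaw)+180)%360-180)/90, (-(a[3]+180-yaw)+180)%360/90-2])
if len(sys.argv)>1: to(*map(float,sys.argv[1:]))
E
python3 st.py .5638 -.0445 .135 -127.5
python3 -c "
from h import *
im,i=snap('wrist','e_w.png'); print(fixture(im,i))"
```

```text
t: 5.35
position: [0.565, -0.0442, 0.231]
tool_rot: [-2.971, 1.019, 0.001]
contact_force: [-0.3, 0.4, -0.5]
opening: 1.004
t 5.35 j [-0.43  0.74  0.78  1.77 -0.64  0.91 -1.6 ] y-yaw -127.9 z [-0.     0.001 -1.   ]
pos [ 0.565  -0.0442  0.231 ] F [-0.3  0.4 -0.5] T [ 0.01 -0.01  0.01] open 1.004
shift shares [-0.006  0.009  0.8  ]
turn share z [np.float64(-0.004193783139210281), np.float64(1.9958062168607897)]
(array([ 0.56420838, -0.0447063 ]), np.float64(0.11432869775523104))
```

View pics/e_w.png

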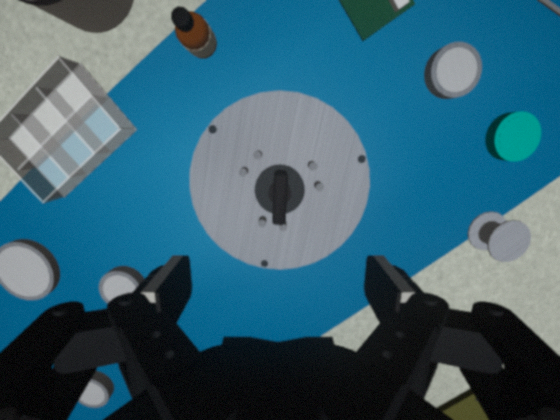

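The bar is vertical at column 280 and lined up with the jaws. Descending and gripping.

```bash
python3 -m pendant '[[[0,0,0],[-0.003,0.005,0.27],0],[[0,0,0],[-0.003,0.004,0.27],0],[[0,0,0],[0,0,0.27],0],[[0,0,0],[0,0,0.25],0],[[0,0,0],[0,0,0.25],0],[[0,0,0],[0,0,0.148],0],[[0,0,0],[0,0,0],0],[[0,0,0],[0,0,0],1],[[0,0,0],[0,0,0],1],[[0,0,0],[0,0,0],1],[[0,0,0],[0,0,0],1],[[0,0,0],[0,0,0],1],[[0,0,0],[0,0,0],1],[[0,0,0],[0,0,0],1],[[0,0,0],[0,0,0],1]]' 80; python3 st.py
```

```text
t: 7.28
position: [0.5643, -0.0459, 0.0569]
tool_rot: [-2.973, 1.013, -0.001]
contact_force: [-0.3, 0.9, 5.4]
opening: 0.147
t 7.28 j [-0.29  0.95  0.52  1.89 -0.89  0.55 -1.39] y-yaw -127.6 z [ 0.001  0.    -1.   ]
pos [ 0.5643 -0.0459  0.0569] F [-0.3  0.9  5.4] T [ 0.06  0.24 -0.09] open 0.147
```

```bash
python3 -m pendant '[[[0,0,-0.05],[0,0,-0.0014],1],[[0,0,-0.1],[0,0,-0.0029],1],[[0,0,-0.1],[0,0,-0.0029],1],[[0,0,-0.1],[0,0,-0.0029],1],[[0,0,-0.1],[0,0,-0.0029],1],[[0,0,-0.1],[0,0,-0.0029],1],[[0,0,0],[0,0,0],1]]'; python3 st.py;  python3 -c "
from h import *
im,i=snap('wrist','f_w.png')"
```

```text
t: 8.15
position: [0.5641, -0.0464, 0.0588]
tool_rot: [3.125, 0.323, 0.001]
contact_force: [-1.6, -1.0, 6.9]
opening: 0.152
t 8.15 j [-0.18  0.9   0.31  1.88 -0.59  0.45 -0.8 ] y-yaw -78.2 z [ 0.001 -0.    -1.   ]
pos [ 0.5641 -0.0464  0.0588] F [-1.6 -1.   6.9] T [-0.14  0.3   0.17] open 0.152
```

View pics/f_w.png

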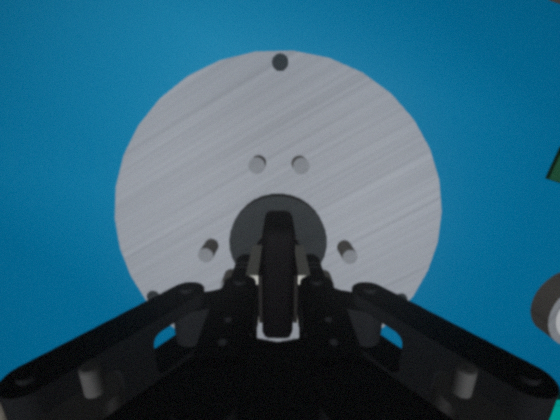

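The bar follows the jaws and stays centred in the grip at (280,270). Carrying on.

```bash
python3 -m pendant '[[[0,0,-0.1],[0,0,-0.0029],1],[[0,0,-0.1],[0,0,-0.0029],1],[[0,0,-0.1],[0,0,-0.0029],1],[[0,0,-0.1],[0,0,-0.0029],1],[[0,0,-0.1],[0,0,-0.0029],1],[[0,0,-0.1],[0,0,-0.0029],1],[[0,0,-0.1],[0,0,-0.0029],1],[[0,0,-0.1],[0,0,-0.0029],1],[[0,0,-0.1],[0,0,-0.0029],1],[[0,0,-0.1],[0,0,-0.0029],1],[[0,0,-0.1],[0,0,-0.0029],1],[[0,0,-0.1],[0,0,-0.0029],1]]'; python3 st.py
```

```text
t: 9.7
position: [0.5651, -0.0469, 0.063]
tool_rot: [1.571, 2.718, -0.0]
contact_force: [-0.3, -0.8, 4.9]
opening: 0.152
t 9.7 j [ 0.06  0.86 -0.1   1.87  0.19  0.42  0.34] y-yaw 29.9 z [ 0.002 -0.001 -1.   ]
pos [ 0.5651 -0.0469  0.063 ] F [-0.3 -0.8  4.9] T [-0.24 -0.03 -0.2 ] open 0.152
```

```bash
python3 -m pendant '[[[0,0,-0.1],[0,0,-0.0029],1],[[0,0,-0.1],[0,0,-0.0029],1],[[0,0,-0.1],[0,0,-0.0029],1],[[0,0,-0.1],[0,0,-0.0029],1],[[0,0,-0.1],[0,0,-0.0029],1],[[0,0,-0.1],[0,0,-0.0029],1],[[0,0,-0.1],[0,0,-0.0029],1],[[0,0,-0.1],[0,0,-0.0029],1],[[0,0,-0.1],[0,0,-0.0029],1],[[0,0,-0.1],[0,0,-0.0029],1],[[0,0,-0.1],[0,0,-0.0029],1],[[0,0,0],[0,0,0],1]]'; python3 st.py; python3 -c "
from h import *
im,i=snap('wrist','g_w.png'); crop(im,160,150,400,350,3,'g_wc.png')
im,i=snap('scene','g_s.png'); crop(im,190,150,360,280,4,'g_sc.png')"
```

```text
t: 11.2
position: [0.5653, -0.0459, 0.0668]
tool_rot: [-1.043, 2.961, -0.0]
contact_force: [1.6, -1.0, 6.2]
opening: 0.147
t 11.2 j [ 0.31  0.91 -0.54  1.85  0.79  0.61  1.51] y-yaw 128.8 z [ 0.002  0.    -1.   ]
pos [ 0.5653 -0.0459  0.0668] F [ 1.6 -1.   6.2] T [-0.1  -0.16  0.12] open 0.147
```

View pics/g_wc.png

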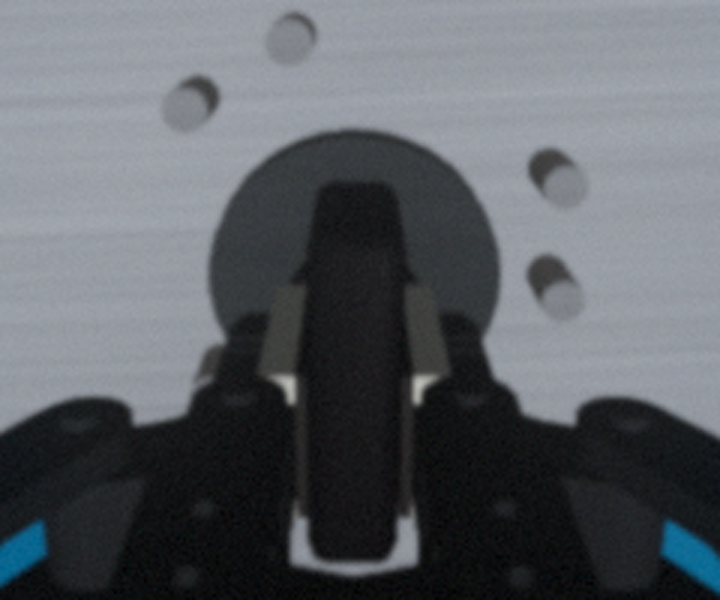

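View pics/g_sc.png

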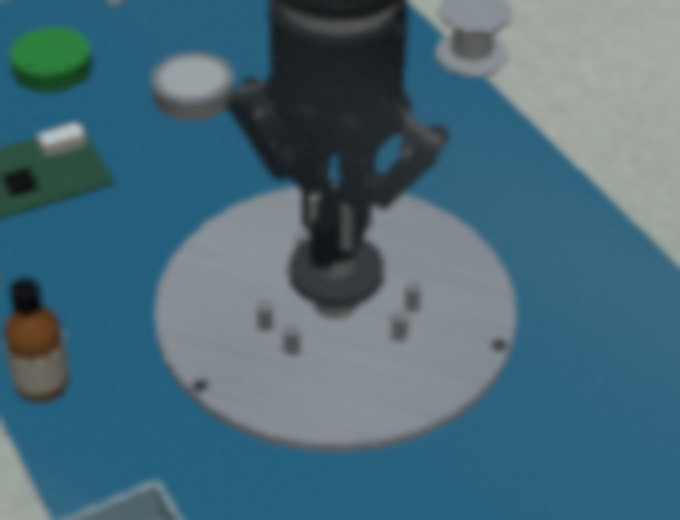

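```bash
python3 -m pendant '[[[0,0,0],[0,0,0],0.5],[[0,0,0],[0,0,0],0],[[0,0,0],[0,0,0],0],[[0,0,0],[0,0,0],0],[[0,0,0],[0,0,-0.25],0],[[0,0,0],[0,0,-0.3],0],[[0,0,0],[0,0,-0.3],0],[[0,0,0],[0,0,-0.3],0],[[0,0,0.108],[0,0,0],0],[[0,0,0.108],[0,0,0],0],[[0,0,0.108],[0,0,0],0],[[0,0,0.108],[0,0,0],0],[[0,0,0.108],[0,0,0],0],[[0,0,0.108],[0,0,0],0],[[0,0,0.108],[0,0,0],0],[[0,0,0.108],[0,0,0],0],[[0,0,0.109],[0,0,0],0],[[0,0,0],[0,0,0],0]]'; python3 st.py .5507 -.2924 .2 41.25; python3 -c "
from h import *
im,i=snap('wrist','h_w.png'); im,i=snap('top'); crop(im,240,155,340,250,6,'h_tc.png')"
```

```text
t: 13.55
position: [0.5639, -0.0456, 0.2042]
tool_rot: [-1.292, -2.864, 0.001]
contact_force: [0.5, -0.9, -0.1]
opening: 1.001
t 13.55 j [ 0.16  0.65 -0.27  1.77  0.24  0.75  0.49] y-yaw 41.4 z [-0. -0. -1.]
pos [ 0.5639 -0.0456  0.2042] F [ 0.5 -0.9 -0.1] T [-0.06 -0.02 -0.01] open 1.001
shift shares [-1.469 -1.444  0.036]
turn share z [np.float64(0.0022048220950195074), np.float64(-1.9977951779049805)]
```

View pics/h_w.png

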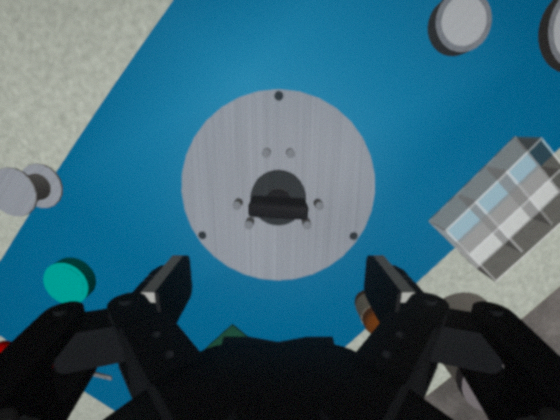

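```bash
python3 -m pendant '[[[0,0,0],[-0.245,-0.241,0],0],[[0,0,0],[-0.245,-0.241,0],0],[[0,0,0],[-0.245,-0.241,0],0],[[0,0,0],[-0.245,-0.241,0],0],[[0,0,0],[-0.245,-0.241,0],0],[[0,0,0],[-0.245,-0.241,0],0],[[0,0,0],[0,0,0],0],[[0,0,0],[0,0,0],0]]'; cat > lens.py <<'E'
from h import *
import sys
# lens near world point: grey disc, top face z given
def find(cam,c,z,fn=None):
    im,i=snap(cam,fn); hsv=cv2.cvtColor(im,cv2.COLOR_BGR2HSV)
    m=cv2.bitwise_not(cv2.inRange(hsv,(90,90,30),(120,255,255)))
    cs,_=cv2.findContours(m,cv2.RETR_EXTERNAL,cv2.CHAIN_APPROX_NONE)
    p=proj(i,[[c[0],c[1],z]])[0]; out=[]
    for k in cs:
        if cv2.contourArea(k)<150: continue
        (u,v),r=cv2.minEnclosingCircle(k)
        if r>80: continue
        P=onplane(i,k[:,0],z); ce,rr=fitcirc(P); out.append((np.hypot(u-p[0],v-p[1]),ce.round(4),round(rr,4),(round(u),round(v))))
    for o in sorted(out,key=lambda o:o[0])[:2]: print(cam,o)
    return im,i
if __name__=="__main__":
    a=sys.argv; find(a[1],(float(a[2]),float(a[3])),float(a[4]),a[5] if len(a)>5 else None)
E
python3 lens.py wrist .5507 -.2924 .009 i_w.png; python3 lens.py top .5507 -.2924 .009 ; python3 st.py .5507 -.2924 .0
```

```text
t: 14.65
position: [0.5503, -0.292, 0.204]
tool_rot: [-1.292, -2.863, -0.002]
contact_force: [-0.6, 0.5, 1.1]
opening: 1.004
wrist (np.float64(2.096177562616665), array([ 0.5498, -0.2908]), np.float64(0.0301), (277, 191))
wrist (np.float64(86.37408444201638), array([ 0.631, -0.373]), np.float64(0.0322), (282, 279))
t 14.75 j [ 0.58  0.73 -0.3   1.6   0.26  0.86  0.9 ] y-yaw 41.5 z [ 0.     0.001 -1.   ]
pos [ 0.5508 -0.291   0.2042] F [ 1.1 -0.5 -0.8] T [ 0.03 -0.01 -0.01] open 0.999
shift shares [-0.01  -0.01   1.702]
```

View pics/i_w.png

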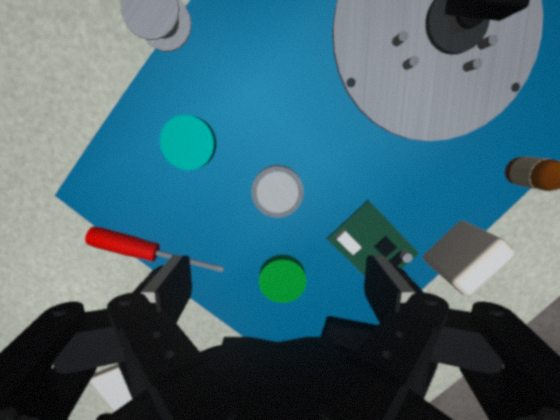

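The lens at (277,191) is plain grey with a steel rim; the green one is at (282,279) and the turquoise at (188,142). This is the right one, so I'm descending.

```bash
python3 -m pendant '[[[0,0,0],[0,0,0.3],0],[[0,0,0],[0,0,0.3],0],[[0,0,0],[0,0,0.3],0],[[0,0,0],[0,0,0.3],0],[[0,0,0],[0,0,0.27],0],[[0,0,0],[0,0,0.2],0],[[0,0,0],[0,0,0],0],[[0,0,0],[0,0,0],1],[[0,0,0],[0,0,0],1],[[0,0,0],[0,0,0],1],[[0,0,0],[0,0,0],1],[[0,0,0],[0,0,0],1],[[0,0,0],[0,0,0],1]]' 60; python3 st.py .5498 -.2908 .06
```

```text
t: 16.38
position: [0.5512, -0.293, 0.006]
tool_rot: [1.293, 2.861, 0.0]
contact_force: [-1.8, 1.4, 4.8]
opening: 0.671
t 16.38 j [ 0.52  1.   -0.2   1.69  0.37  0.48  0.81] y-yaw 41.4 z [ 0.002 -0.001 -1.   ]
pos [ 0.5512 -0.293   0.006 ] F [-1.8  1.4  4.8] T [0.26 0.26 0.06] open 0.671
shift shares [ 0.021  0.004 -0.45 ]
```

```bash
python3 -m pendant '[[[0,0,0],[0,0,-0.15],1],[[0,0,0],[0,0,-0.2],1],[[0,0,0],[0,0,-0.2],1],[[0,0,0],[0,0,0],1],[[0,0,0],[0,0,0],1]]' 80; python3 st.py .6151 -.1046 .07 41.25; python3 -c "
from h import *
im,i=snap('wrist','j_w.png');im,i=snap('scene'); crop(im,180,120,360,260,4,'j_s.png')"
```

```text
t: 17.0
position: [0.5498, -0.2928, 0.0697]
tool_rot: [-1.294, -2.862, 0.0]
contact_force: [-0.0, -0.6, -3.2]
opening: 0.655
t 17.0 j [ 0.55  0.91 -0.24  1.68  0.34  0.59  0.83] y-yaw 41.3 z [-0.001  0.    -1.   ]
pos [ 0.5498 -0.2928  0.0697] F [-0.  -0.6 -3.2] T [-0.04 -0.03  0.03] open 0.655
shift shares [ 0.819  1.444 -0.003]
turn share z [np.float64(0.0009216175516892614), np.float64(-1.9990783824483107)]
```

View pics/j_w.png

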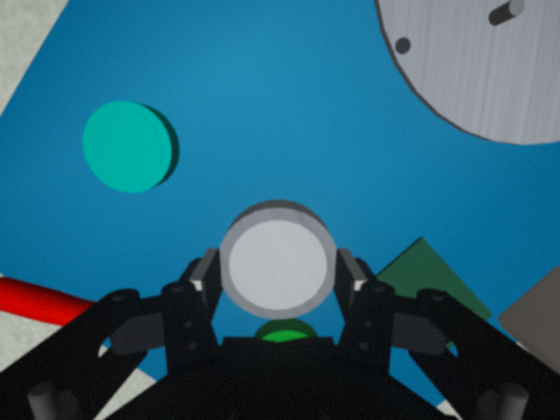

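View pics/j_s.png

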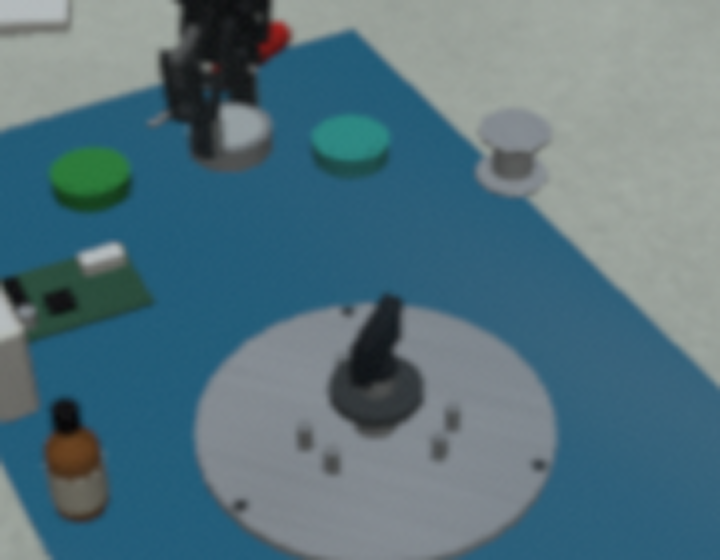

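The lens is held flat in the jaws, centred at (278,262). Carrying it to station −48.75°, 80 mm out.

```bash
python3 st.py .6169 -.1059 .07 41.25
```

```text
t 17.1 j [ 0.55  0.91 -0.24  1.68  0.34  0.59  0.83] y-yaw 41.3 z [-0.002  0.001 -1.   ]
pos [ 0.5494 -0.2926  0.0689] F [-0.1  0.8 -2. ] T [-0.03 -0.   -0.02] open 0.657
shift shares [ 0.797  1.45  -0.009]
turn share z [np.float64(0.0009729648566895498), np.float64(-1.9990270351433104)]
```

```bash
python3 -m pendant '[[[0,0,0],[0.1,0.18,0],1],[[0,0,0],[0.1,0.182,0],1],[[0,0,0],[0.1,0.181,0],1],[[0,0,0],[0.1,0.181,0],1],[[0,0,0],[0.1,0.182,0],1],[[0,0,0],[0.1,0.182,0],1],[[0,0,0],[0.1,0.181,0],1],[[0,0,0],[0.098,0.181,0],1],[[0,0,0],[0,0,0],1],[[0,0,0],[0,0,0],1]]'; python3 st.py .6169 -.1059 .0135 41.25; python3 -c "
from h import *
im,i=snap('wrist','k_w.png')"
```

```text
t: 18.35
position: [0.6168, -0.1071, 0.069]
tool_rot: [-1.295, -2.861, 0.003]
contact_force: [0.0, -0.2, -2.7]
opening: 0.663
t 18.35 j [ 0.2   0.91 -0.19  1.67  0.28  0.59  0.57] y-yaw 41.3 z [-0.002 -0.001 -1.   ]
pos [ 0.6168 -0.1071  0.069 ] F [ 0.  -0.2 -2.7] T [-0.09  0.02 -0.01] open 0.663
shift shares [0.007 0.009 0.463]
turn share z [np.float64(0.0005771112850829417), np.float64(-1.999422888714917)]
```

View pics/k_w.png

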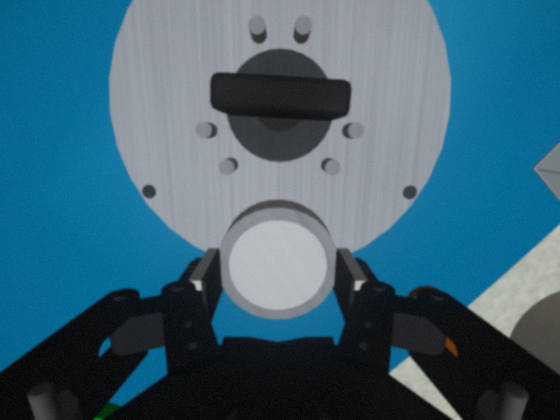

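```bash
python3 - <<'E'
from h import *
a=snap("top"); b=snap("scene")
crop(a[0],280,110,330,160,8,"l_t.png"); crop(b[0],170,200,230,260,8,"l_s.png")
E
```

```text
(no output)
```

View pics/l_s.png

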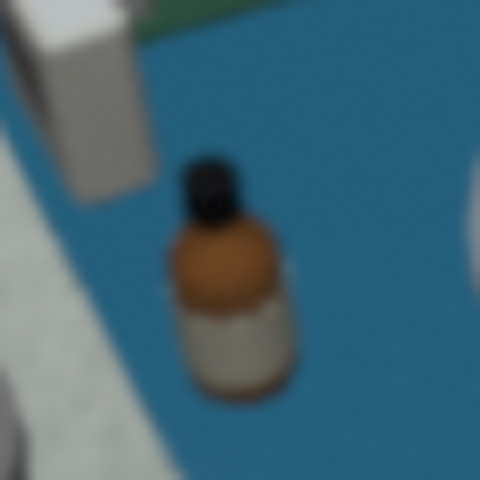

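View pics/l_t.png

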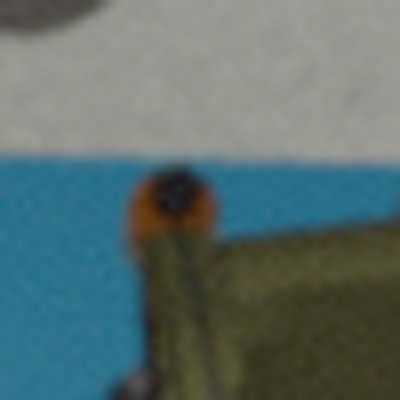

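```bash
python3 - <<'E'
from h import *
a=camera_info("top"); b=camera_info("scene")
print(onplane(a,[(280+175/8,110+190/8)],.085), onplane(b,[(170+243/8,200+380/8)],0), onplane(b,[(170+212/8,200+165/8)],.085))
E
python3 lens.py top .4902 .3959 .009;python3 lens.py top .5884 .2181 .009
```

```text
[[ 0.75023188 -0.07934925  0.085     ]] [[ 0.75299019 -0.07359709  0.        ]] [[ 0.74843896 -0.07995521  0.085     ]]
```

```bash
sed -i 's/RETR_EXTERNAL/RETR_LIST/' lens.py; python3 -m pendant '[[[0,0,0],[0,0,0.2],1],[[0,0,0],[0,0,0.15],1],[[0,0,0],[0,0,0.1],1],[[0,0,0],[0,0,0],1],[[0,0,0],[0,0,0],1]]'; python3 st.py
```

```text
t: 19.23
position: [0.6179, -0.1061, 0.0158]
tool_rot: [1.294, 2.862, 0.0]
contact_force: [0.2, 0.5, -2.9]
opening: 0.659
t 19.23 j [ 0.19  0.99 -0.17  1.68  0.3   0.5   0.55] y-yaw 41.3 z [ 0.  0. -1.]
pos [ 0.6179 -0.1061  0.0158] F [ 0.2  0.5 -2.9] T [-0.04 -0.02  0.01] open 0.659
```

```bash
python3 -m pendant '[[[0,0,0],[0,0,0.012],1],[[0,0,0],[0,0,0],1],[[0,0,0],[0,0,0],1]]'; python3 -m pendant '[[[0,0,0],[0,0,0.01],1],[[0,0,0],[0,0,0],1],[[0,0,0],[0,0,0],1]]'
```

```text
t: 19.6
position: [0.6178, -0.106, 0.0145]
tool_rot: [1.294, 2.862, 0.0]
contact_force: [-0.4, -0.0, -3.0]
opening: 0.663
t: 19.98
position: [0.6178, -0.106, 0.0142]
tool_rot: [1.294, 2.862, 0.0]
contact_force: [-1.8, 0.4, 5.2]
opening: 0.661
```

```bash
python3 -m pendant '[[[0,0,0],[0,0,0],0.2],[[0,0,0],[0,0,0],0],[[0,0,0],[0,0,0],0],[[0,0,0],[0,0,0],0],[[0,0,0],[0,0,-0.2],0],[[0,0,0],[0,0,-0.2],0],[[0,0,0],[-0.2,0,-0.1],0.3],[[0,0,0],[-0.16,0,0],0.6],[[0,0,0],[0,0,0],0.6],[[0,0,0],[0,0,0],0.6],[[0,0,0],[0,0,0],0.6],[[0,0,0],[0,0,0],0.6]]' 60; python3 st.py; python3 -c "
from h import *
im,i=snap('wrist','m_w.png');im,i=snap('scene'); crop(im,180,120,360,280,4,'m_s.png')"
```

```text
t: 21.48
position: [0.6458, -0.1377, 0.073]
tool_rot: [-1.293, -2.862, -0.0]
contact_force: [-0.1, -0.6, 0.5]
opening: 0.398
t 21.48 j [ 0.25  0.94 -0.22  1.56  0.28  0.68  0.63] y-yaw 41.4 z [-0.001  0.    -1.   ]
pos [ 0.6458 -0.1377  0.073 ] F [-0.1 -0.6  0.5] T [-0.02  0.04 -0.04] open 0.398
```

View pics/m_w.png

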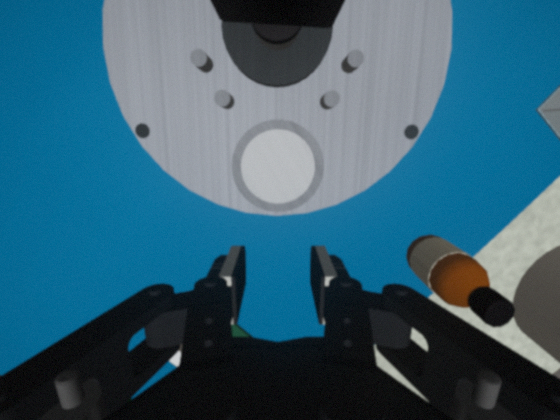

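View pics/m_s.png

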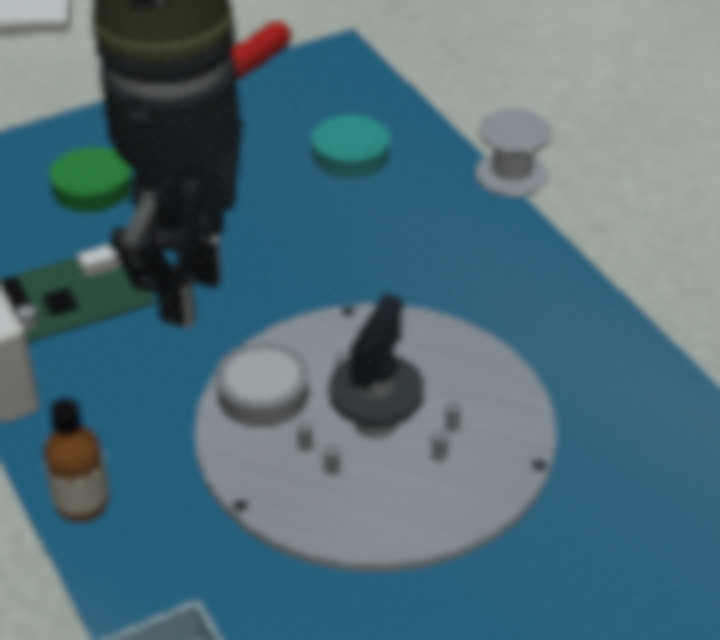

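Lens flat on the plate at (278,167), centred between the station's pins (224,99) and (331,99), with the jaws centred behind it. Lowering and pushing.

```bash
python3 -m pendant '[[[0,0,0],[0,0,0.2],0.6],[[0,0,0],[0,0,0.2],0.6],[[0,0,0],[0,0,0.1],0.6],[[0,0,0],[0.04,0,0],0.6],[[0,0,0],[0.04,0,0],0.6],[[0,0,0],[0.04,0,0],0.6],[[0,0,0],[0.04,0,0],0.6],[[0,0,0],[0.04,0,0],0.6],[[0,0,0],[0.04,0,0],0.6],[[0,0,0],[0.03,0,0],0.6],[[0,0,0],[0.03,0,0],0.6],[[0,0,0],[0.02,0,0],0.6],[[0,0,0],[0,0,0],0.6]]'; python3 st.py; python3 -c "
from h import *
im,i=snap('wrist','n_w.png')
s=sense();print(np.linalg.norm(s['position'][:2]-[.5642,-.0458]))"
```

```text
t: 23.2
position: [0.6212, -0.1096, 0.0134]
tool_rot: [1.294, 2.862, 0.0]
contact_force: [2.6, -3.2, 4.3]
opening: 0.398
t 23.2 j [ 0.19  1.   -0.17  1.67  0.3   0.5   0.56] y-yaw 41.3 z [ 0.001 -0.    -1.   ]
pos [ 0.6212 -0.1096  0.0134] F [ 2.6 -3.2  4.3] T [-0.57 -0.62  0.02] open 0.398
0.0855321530060533
```

View pics/n_w.png

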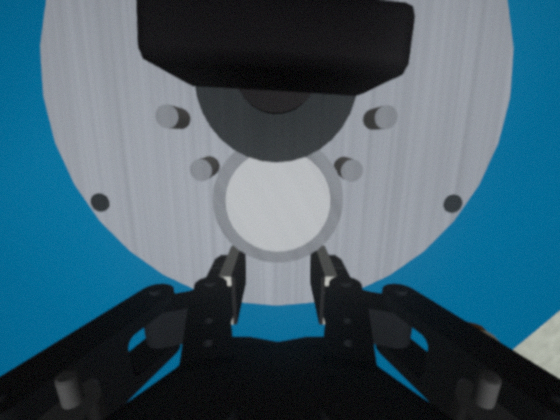

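```bash
python3 -m pendant '[[[0,0,0],[0.012,0,0],0.6],[[0,0,0],[0.012,0,0],0.6],[[0,0,0],[0,0,0],0.6]]';python3 -m pendant '[[[0,0,0],[0.012,0,0],0.6],[[0,0,0],[0,0,0],0.6]]'; python3 st.py
```

```text
t: 23.62
position: [0.6192, -0.1076, 0.0133]
tool_rot: [1.295, 2.862, 0.0]
contact_force: [3.1, -3.3, 4.8]
opening: 0.401
t: 23.88
position: [0.6183, -0.1066, 0.0133]
tool_rot: [1.295, 2.862, 0.0]
contact_force: [3.9, -3.9, 4.6]
opening: 0.4
t 23.88 j [ 0.19  0.99 -0.17  1.68  0.3   0.49  0.55] y-yaw 41.3 z [ 0.001 -0.    -1.   ]
pos [ 0.6183 -0.1066  0.0133] F [ 3.9 -3.9  4.6] T [-0.77 -0.71 -0.05] open 0.4
```

```bash
python3 -m pendant '[[[0,0,0],[0.01,0,0],0.6],[[0,0,0],[0,0,0],0.6]]';python3 -m pendant '[[[0,0,0],[0.01,0,0],0.6],[[0,0,0],[0,0,0],0.6]]'; python3 -m pendant '[[[0,0,0],[0.01,0,0],0.6],[[0,0,0],[0,0,0],0.6]]'; python3 -c "
from h import *
im,i=snap('wrist','o_w.png')
s=sense();print(np.linalg.norm(s['position'][:2]-[.5642,-.0458]))"
```

```text
t: 24.12
position: [0.6178, -0.1064, 0.0133]
tool_rot: [1.295, 2.861, -0.0]
contact_force: [3.8, -5.1, 4.4]
opening: 0.4
t: 24.38
position: [0.617, -0.1059, 0.0134]
tool_rot: [1.295, 2.86, -0.001]
contact_force: [4.4, -4.9, 4.0]
opening: 0.401
t: 24.62
position: [0.6167, -0.1056, 0.0134]
tool_rot: [1.295, 2.859, -0.002]
contact_force: [5.7, -6.0, 3.1]
opening: 0.401
0.07960473499237672
```

View pics/o_w.png

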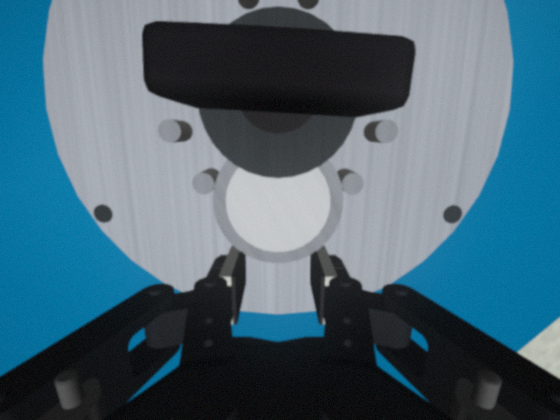

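```bash
python3 -m pendant '[[[0,0,0],[0.012,0,0],0.6],[[0,0,0],[0,0,0],0.6]]';python3 -m pendant '[[[0,0,0],[0.012,0,0],0.6],[[0,0,0],[0,0,0],0.6]]'; python3 -m pendant '[[[0,0,0],[0.012,0,0],0.6],[[0,0,0],[0,0,0],0.6]]'; python3 -c "
from h import *
s=sense();print(np.linalg.norm(s['position'][:2]-[.5642,-.0458]))"
```

```text
t: 24.92
position: [0.6166, -0.1055, 0.0135]
tool_rot: [1.295, 2.857, -0.002]
contact_force: [6.4, -7.8, 1.8]
opening: 0.401
t: 25.18
position: [0.6164, -0.1055, 0.0136]
tool_rot: [1.295, 2.855, -0.003]
contact_force: [9.1, -10.0, 1.1]
opening: 0.402
t: 25.42
position: [0.6163, -0.1054, 0.0138]
tool_rot: [1.295, 2.852, -0.003]
contact_force: [9.6, -10.8, 0.0]
opening: 0.399
0.07920957365926697
```

Push reached 14 N with the arm stalled at r = 79 mm, which is the expected home distance. Backing off and heading to the next lens.

```bash
python3 -m pendant '[[[0,0,0],[-0.1,0,0],0.6],[[0,0,0],[-0.2,0,0],0.6],[[0,0,0],[0,0,-0.3],0.3],[[0,0,0],[0,0,-0.4],0],[[0,0,0],[0,0,-0.4],0],[[0,0,0],[0,0,-0.4],0],[[0,0,-0.11],[0,0,0],0],[[0,0,-0.11],[0,0,0],0],[[0,0,-0.11],[0,0,0],0],[[0,0,-0.11],[0,0,0],0],[[0,0,-0.11],[0,0,0],0],[[0,0,-0.11],[0,0,0],0],[[0,0,-0.11],[0,0,0],0],[[0,0,-0.11],[0,0,0],0],[[0,0,-0.11],[0,0,0],0],[[0,0,-0.11],[0,0,0],0],[[0,0,-0.11],[0,0,0],0],[[0,0,-0.11],[0,0,0],0],[[0,0,0],[0,0,0],0]]';python3 st.py .5884 .2181 .2 161.25; python3 -c "
from h import *
im,i=snap('wrist','p_w.png');im,i=snap('scene'); crop(im,180,120,360,280,4,'p_s.png')"
```

```text
t: 27.8
position: [0.6346, -0.1262, 0.1917]
tool_rot: [1.804, -2.569, -0.007]
contact_force: [0.6, 0.4, -0.7]
opening: 0.998
t 27.8 j [ 0.53  0.87 -0.81  1.51  0.69  1.06  2.35] y-yaw 160.2 z [-0.005  0.002 -1.   ]
pos [ 0.6346 -0.1262  0.1917] F [ 0.6  0.4 -0.7] T [ 0.04  0.03 -0.03] open 0.998
shift shares [-2.568  1.336 -0.06 ]
turn share z [np.float64(-0.012049973431305084), np.float64(1.987950026568695)]
```

View pics/p_s.png

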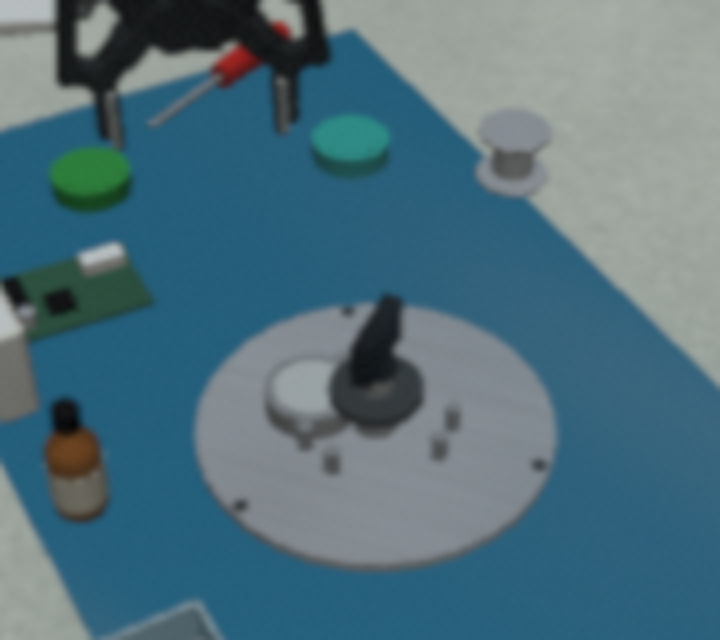

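View pics/p_w.png

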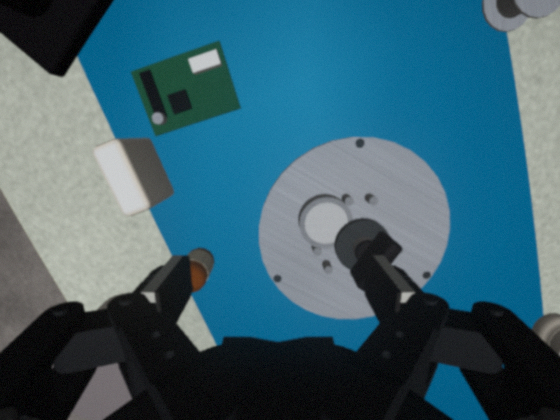

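```bash
python3 -m pendant '[[[0,0,0],[-0.257,0.133,0],0],[[0,0,0],[-0.257,0.133,0],0],[[0,0,0],[-0.257,0.133,0],0],[[0,0,0],[-0.257,0.133,0],0],[[0,0,0],[-0.257,0.133,0],0],[[0,0,0],[-0.257,0.133,0],0],[[0,0,0],[-0.257,0.133,0],0],[[0,0,0],[-0.257,0.133,0],0],[[0,0,0],[-0.257,0.133,0],0],[[0,0,0],[-0.257,0.133,0],0],[[0,0,0],[0,0,0],0],[[0,0,0],[0,0,0],0]]';python3 lens.py wrist .5884 .2181 .009 q_w.png; python3 lens.py top .5884 .2181 .009; python3 lens.py top .4902 .3959 .009; python3 st.py .5884 .2181 .003 161.25
```

```text
t: 29.4
position: [0.591, 0.216, 0.1929]
tool_rot: [1.803, -2.571, 0.001]
contact_force: [-0.2, -0.2, 0.8]
opening: 1.002
wrist (np.float64(1.6582265516918677), array([0.5874, 0.2202]), np.float64(0.0302), (281, 194))
wrist (np.float64(224.7774114477475), array([0.7655, 0.0477]), np.float64(0.0099), (74, 103))
top (np.float64(69.11364043938421), array([0.4901, 0.3955]), np.float64(0.0299), (138, 222))
top (np.float64(165.69819870455294), array([ 0.6877, -0.2639]), np.float64(0.0453), (362, 162))
top (np.float64(0.14263350961324586), array([0.4901, 0.3954]), np.float64(0.0298), (138, 222))
top (np.float64(232.80303811001792), array([ 0.6877, -0.2639]), np.float64(0.0453), (362, 162))
t 29.55 j [-0.02  0.84 -0.77  1.57  0.66  1.01  1.8 ] y-yaw 160.0 z [-0.    -0.001 -1.   ]
pos [0.5916 0.2151 0.1929] F [-0.7 -1.1  1.2] T [-0.04 -0.    0.  ] open 1.002
shift shares [-0.016  0.034  1.583]
turn share z [np.float64(-0.014029442357726414), np.float64(1.9859705576422737)]
```

View pics/q_w.png

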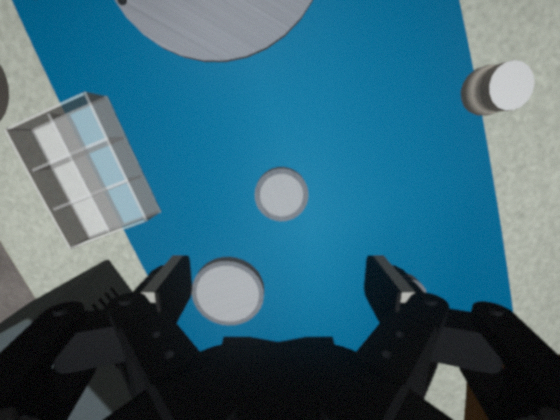

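The target lens is plain grey at (281,194); the lamp lens is the bigger one at (228,291). Grasping the small one.

```bash
python3 -m pendant '[[[0,0,-0.014],[-0.028,0.047,0],0],[[0,0,0],[0,0,0.3],0],[[0,0,0],[0,0,0.3],0],[[0,0,0],[0,0,0.3],0],[[0,0,0],[0,0,0.3],0],[[0,0,0],[0,0,0.23],0],[[0,0,0],[0,0,0.14],0],[[0,0,0],[0,0,0],0],[[0,0,0],[0,0,0],1],[[0,0,0],[0,0,0],1],[[0,0,0],[0,0,0],1],[[0,0,0],[0,0,0],1],[[0,0,0],[0,0,0],1],[[0,0,0],[0,0,0],1]]' 80; python3 st.py
```

```text
t: 31.3
position: [0.5883, 0.2226, 0.0073]
tool_rot: [-1.831, 2.549, -0.001]
contact_force: [-1.6, -1.3, 7.8]
opening: 0.654
t 31.3 j [-0.11  1.07 -0.61  1.67  0.89  0.7   1.63] y-yaw 161.4 z [ 0.003  0.001 -1.   ]
pos [0.5883 0.2226 0.0073] F [-1.6 -1.3  7.8] T [-0.19  0.27  0.01] open 0.654
```

```bash
python3 -m pendant '[[[0,0,0],[0,0,-0.15],1],[[0,0,0],[0,0,-0.2],1],[[0,0,0],[0,0,-0.2],1],[[0,0,0],[0,0,0],1],[[0,0,0],[0,0,0],1]]'; python3 st.py .5899 .03 .07 161.25; python3 -c "
from h import *
im,i=snap('wrist','r_w.png')"
```

```text
t: 31.92
position: [0.587, 0.2214, 0.0707]
tool_rot: [1.833, -2.551, 0.001]
contact_force: [0.1, -0.6, -2.8]
opening: 0.657
t 31.93 j [-0.08  0.99 -0.67  1.66  0.81  0.8   1.69] y-yaw 161.4 z [-0.    -0.001 -1.   ]
pos [0.587  0.2214 0.0707] F [ 0.1 -0.6 -2.8] T [-0.06 -0.03  0.06] open 0.657
shift shares [ 1.504 -0.532  0.007]
turn share z [np.float64(0.0014902162041077341), np.float64(-1.9985097837958923)]
```

View pics/r_w.png

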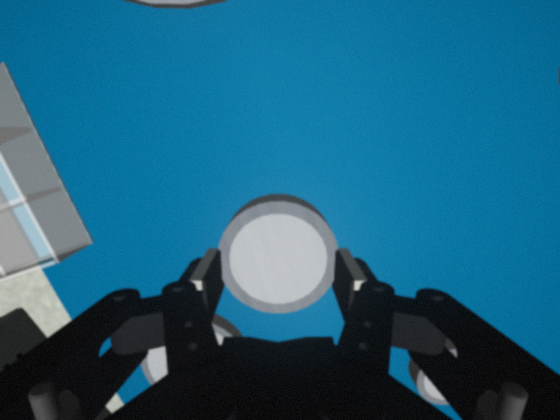

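The lens is held flat at (278,255). Carrying it to station 71.25°.

```bash
python3 -m pendant '[[[0,0,0],[0.188,-0.066,0],1],[[0,0,0],[0.188,-0.066,0],1],[[0,0,0],[0.188,-0.067,0],1],[[0,0,0],[0.188,-0.067,0],1],[[0,0,0],[0.188,-0.067,0],1],[[0,0,0],[0.188,-0.067,0],1],[[0,0,0],[0.188,-0.066,0],1],[[0,0,0],[0.188,-0.066,0],1],[[0,0,0],[0,0,0],1],[[0,0,0],[0,0,0],1]]'; python3 st.py .5899 .03 .0158 161.25; python3 -c "
from h import *
im,i=snap('wrist','s_w.png')"
```

```text
t: 33.22
position: [0.5897, 0.0317, 0.0704]
tool_rot: [-1.834, 2.55, 0.003]
contact_force: [-0.7, 0.7, -1.5]
opening: 0.657
t 33.23 j [ 0.24  0.95 -0.68  1.77  0.86  0.74  1.91] y-yaw 161.4 z [-0.001  0.002 -1.   ]
pos [0.5897 0.0317 0.0704] F [-0.7  0.7 -1.5] T [ 0.07 -0.05 -0.05] open 0.657
shift shares [ 0.014 -0.007  0.455]
turn share z [np.float64(0.002142598574385425), np.float64(-1.9978574014256145)]
```

View pics/s_w.png

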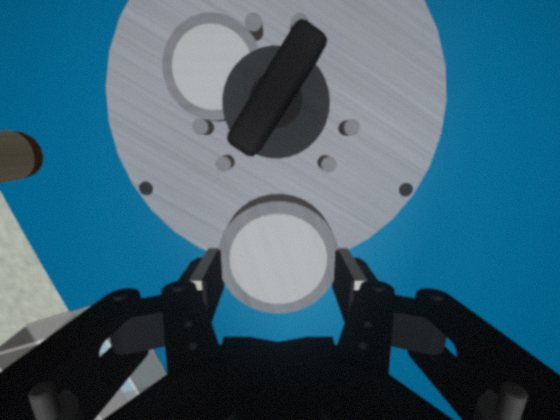

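```bash
python3 -m pendant '[[[0,0,0],[0,-0.01,0.2],1],[[0,0,0],[0,0,0.15],1],[[0,0,0],[0,0,0.105],1],[[0,0,0],[0,0,0],1],[[0,0,0],[0,0,0],1]]'; python3 -m pendant '[[[0,0,0],[0,0,0.01],1],[[0,0,0],[0,0,0],1]]'; python3 -m pendant '[[[0,0,0],[0,0,0.01],1],[[0,0,0],[0,0,0],1]]'
```

```text
t: 33.9
position: [0.591, 0.0302, 0.0156]
tool_rot: [1.833, -2.551, -0.0]
contact_force: [-0.3, -0.5, -1.7]
opening: 0.655
t: 34.15
position: [0.5912, 0.03, 0.0152]
tool_rot: [-1.833, 2.551, -0.0]
contact_force: [-0.8, -0.1, 2.2]
opening: 0.658
t: 34.4
position: [0.5913, 0.03, 0.015]
tool_rot: [-1.833, 2.551, -0.001]
contact_force: [-3.7, -1.6, 11.4]
opening: 0.658
```

Touchdown. Releasing, backing out and narrowing the jaws for the push.

```bash
python3 -m pendant '[[[0,0,0],[0,0,0],0.2],[[0,0,0],[0,0,0],0],[[0,0,0],[0,0,0],0],[[0,0,0],[0,0,0],0],[[0,0,0],[0,0,-0.2],0],[[0,0,0],[0,0,-0.2],0],[[0,0,0],[-0.2,0,-0.1],0.3],[[0,0,0],[-0.16,0,0],0.6],[[0,0,0],[0,0,0],0.6],[[0,0,0],[0,0,0],0.6],[[0,0,0],[0,0,0],0.6],[[0,0,0],[0,0,0],0.6]]' 60; python3 st.py; python3 -c "
from h import *
im,i=snap('wrist','t_w.png')
s=sense();print(np.linalg.norm(s['position'][:2]-[.5642,-.0458]))"
```

```text
t: 35.9
position: [0.6047, 0.0702, 0.0734]
tool_rot: [1.832, -2.551, 0.0]
contact_force: [-0.2, -0.1, -0.2]
opening: 0.398
t 35.9 j [ 0.18  0.97 -0.68  1.72  0.84  0.78  1.89] y-yaw 161.3 z [-0.001 -0.001 -1.   ]
pos [0.6047 0.0702 0.0734] F [-0.2 -0.1 -0.2] T [0.04 0.   0.04] open 0.398
0.12304505600202696
```

View pics/t_w.png

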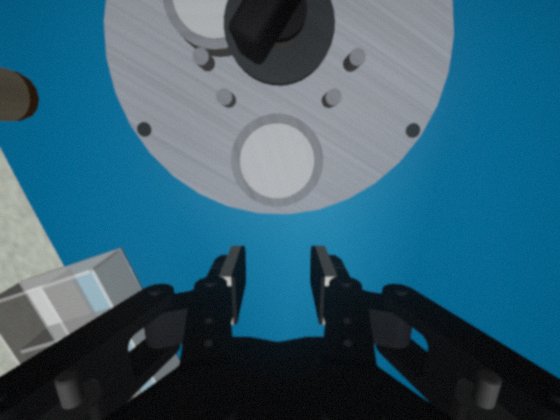

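```bash
python3 -m pendant '[[[0,0,0],[0,0,0.2],0.6],[[0,0,0],[0,0,0.2],0.6],[[0,0,0],[0,0,0.1],0.6],[[0,0,0],[0.04,0,0],0.6],[[0,0,0],[0.04,0,0],0.6],[[0,0,0],[0.04,0,0],0.6],[[0,0,0],[0.04,0,0],0.6],[[0,0,0],[0.04,0,0],0.6],[[0,0,0],[0.04,0,0],0.6],[[0,0,0],[0.03,0,0],0.6],[[0,0,0],[0.03,0,0],0.6],[[0,0,0],[0.025,0,0],0.6],[[0,0,0],[0.02,0,0],0.6],[[0,0,0],[0,0,0],0.6]]';python3 -m pendant '[[[0,0,0],[0.015,0,0],0.6],[[0,0,0],[0,0,0],0.6]]';python3 -m pendant '[[[0,0,0],[0.012,0,0],0.6],[[0,0,0],[0,0,0],0.6]]'; python3 st.py; python3 -c "
from h import *
im,i=snap('wrist','u_w.png')
s=sense();print(np.linalg.norm(s['position'][:2]-[.5642,-.0458]))"
```

```text
t: 37.7
position: [0.5918, 0.0316, 0.0139]
tool_rot: [-1.833, 2.551, -0.0]
contact_force: [1.1, 2.5, 2.0]
opening: 0.399
t: 37.95
position: [0.5912, 0.03, 0.0138]
tool_rot: [-1.833, 2.551, 0.0]
contact_force: [1.1, 3.4, 4.2]
opening: 0.4
t: 38.2
position: [0.5908, 0.0294, 0.0139]
tool_rot: [-1.833, 2.55, 0.001]
contact_force: [1.1, 5.5, 2.6]
opening: 0.398
t 38.2 j [ 0.21  1.03 -0.61  1.78  0.95  0.65  1.85] y-yaw 161.4 z [ 0.     0.001 -1.   ]
pos [0.5908 0.0294 0.0139] F [1.1 5.5 2.6] T [ 0.98 -0.27  0.03] open 0.398
0.07970557554336703
```

View pics/u_w.png

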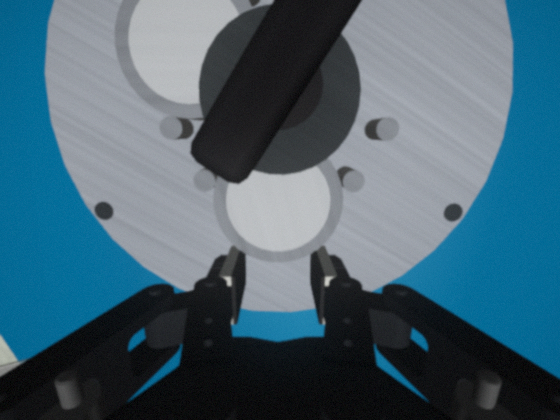

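```bash
python3 -m pendant '[[[0,0,0],[0.012,0,0],0.6],[[0,0,0],[0,0,0],0.6]]';python3 -m pendant '[[[0,0,0],[0.012,0,0],0.6],[[0,0,0],[0,0,0],0.6]]';python3 -m pendant '[[[0,0,0],[0.012,0,0],0.6],[[0,0,0],[0,0,0],0.6]]';python3 -m pendant '[[[0,0,0],[0.012,0,0],0.6],[[0,0,0],[0,0,0],0.6]]'; python3 -c "
from h import *
s=sense();print(np.linalg.norm(s['position'][:2]-[.5642,-.0458]))"
```

```text
t: 38.5
position: [0.5901, 0.0284, 0.0139]
tool_rot: [-1.833, 2.55, 0.002]
contact_force: [1.1, 5.2, 2.7]
opening: 0.397
t: 38.75
position: [0.5901, 0.0284, 0.014]
tool_rot: [-1.833, 2.548, 0.004]
contact_force: [1.4, 8.3, 2.5]
opening: 0.403
t: 39.0
position: [0.59, 0.0283, 0.0141]
tool_rot: [-1.833, 2.545, 0.006]
contact_force: [2.3, 8.3, 1.9]
opening: 0.395
t: 39.25
position: [0.59, 0.0282, 0.0142]
tool_rot: [-1.833, 2.543, 0.008]
contact_force: [3.1, 10.0, -0.0]
opening: 0.393
0.07834166516970355
```

```bash
python3 -m pendant '[[[0,0,0],[0.015,0,0],0.6],[[0,0,0],[0,0,0],0.6],[[0,0,0],[-0.1,0,0],0.6],[[0,0,0],[-0.25,0,0],0.6],[[0,0,0],[0,0,-0.3],0.3],[[0,0,0],[0,0,-0.4],0],[[0,0,0],[0,0,-0.4],0],[[0,0,0],[0,0,-0.4],0],[[0,0,0.111],[0,0,0],0],[[0,0,0.111],[0,0,0],0],[[0,0,0.111],[0,0,0],0],[[0,0,0.111],[0,0,0],0],[[0,0,0.111],[0,0,0],0],[[0,0,0.111],[0,0,0],0],[[0,0,0.111],[0,0,0],0],[[0,0,0.111],[0,0,0],0],[[0,0,0.111],[0,0,0],0],[[0,0,0.111],[0,0,0],0]]';python3 -m pendant '[[[0,0,0.111],[0,0,0],0],[[0,0,0.111],[0,0,0],0],[[0,0,0.111],[0,0,0],0],[[0,0,0.111],[0,0,0],0],[[0,0,0.111],[0,0,0],0],[[0,0,0.111],[0,0,0],0],[[0,0,0.111],[0,0,0],0],[[0,0,0.111],[0,0,0],0],[[0,0,0.111],[0,0,0],0],[[0,0,0.111],[0,0,0],0],[[0,0,0.111],[0,0,0],0],[[0,0,0.111],[0,0,0],0],[[0,0,0.111],[0,0,0],0],[[0,0,0.111],[0,0,0],0],[[0,0,0],[0,0,0],0]]'; python3 st.py .4901 .3954 .2 -78.75;python3 lens.py top .4902 .3959 .009; python3 -c "
from h import *
im,i=snap('wrist','v_w.png');im,i=snap('scene'); crop(im,180,120,360,280,4,'v_s.png')"
```

```text
t: 41.5
position: [0.6001, 0.0584, 0.1928]
tool_rot: [-0.785, -3.038, 0.008]
contact_force: [0.0, -0.3, -0.2]
opening: 0.999
t: 43.38
position: [0.6004, 0.0598, 0.1933]
tool_rot: [3.124, 0.318, -0.006]
contact_force: [1.0, 0.3, 0.8]
opening: 0.997
t 43.38 j [-0.39  0.74  0.39  1.69 -0.36  0.79 -1.2 ] y-yaw -78.4 z [-0.003 -0.002 -1.   ]
pos [0.6004 0.0598 0.1933] F [1.  0.3 0.8] T [ 0.03 -0.01  0.04] open 0.997
shift shares [-0.337 -2.924 -0.059]
turn share z [np.float64(0.00402853637275358), np.float64(-1.9959714636272463)]
top (np.float64(0.11435029918959519), array([0.4902, 0.3954]), np.float64(0.0299), (138, 222))
top (np.float64(73.90915050429486), array([0.6935, 0.3136]), np.float64(0.0447), (169, 155))
```

View pics/v_s.png

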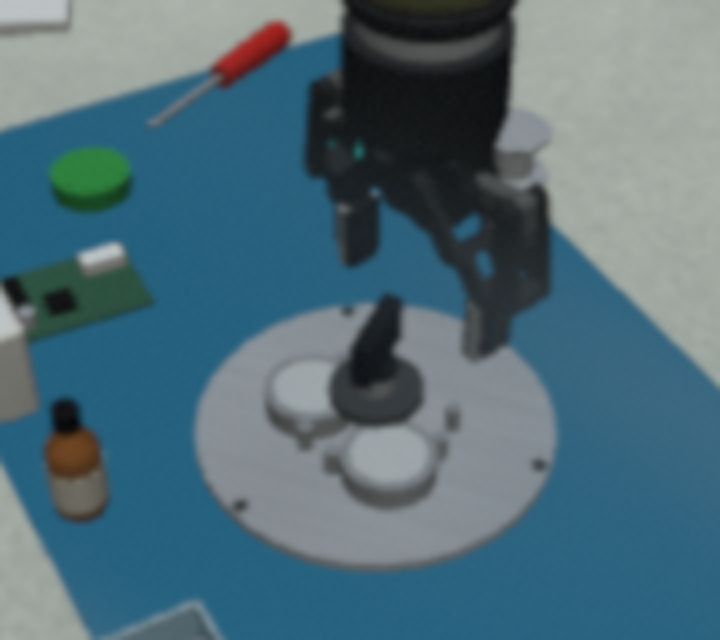

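View pics/v_w.png

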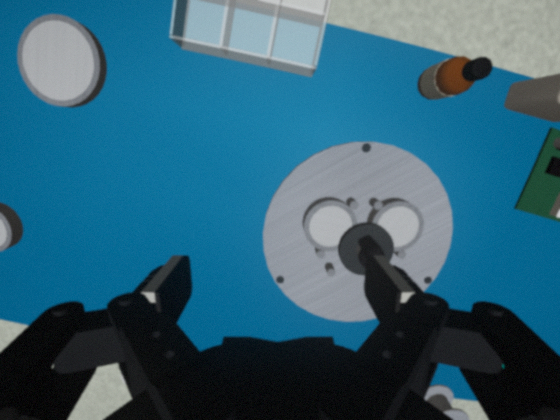

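Two lenses are home at (330,224) and (397,224). Now the third lens, at (.490,.395).

```bash
python3 -m pendant '[[[0,0,0],[-0.034,-0.292,0],0],[[0,0,0],[-0.034,-0.292,0],0],[[0,0,0],[-0.034,-0.292,0],0],[[0,0,0],[-0.034,-0.292,0],0],[[0,0,0],[-0.034,-0.292,0],0],[[0,0,0],[-0.034,-0.292,0],0],[[0,0,0],[-0.034,-0.292,0],0],[[0,0,0],[-0.034,-0.292,0],0],[[0,0,0],[-0.034,-0.292,0],0],[[0,0,0],[-0.034,-0.292,0],0],[[0,0,0],[0,0,0],0],[[0,0,0],[0,0,0],0]]';python3 lens.py wrist .4902 .3954 .009 w_w.png;python3 st.py .4902 .3954 .003 -78.75
```

```text
t: 45.02
position: [0.4915, 0.3949, 0.1938]
tool_rot: [3.124, 0.318, -0.0]
contact_force: [-0.3, -0.8, 0.6]
opening: 1.0
wrist (np.float64(1.5897559194938014), array([0.4876, 0.3954]), np.float64(0.0302), (278, 195))
wrist (np.float64(209.59540480754944), array([0.6853, 0.3118]), np.float64(0.0406), (398, 22))
t 45.08 j [-0.99  0.78  0.46  1.61 -0.43  0.85 -1.73] y-yaw -78.5 z [ 0.    -0.001 -1.   ]
pos [0.4919 0.3944 0.1939] F [-0.2  0.1 -0.7] T [ 0.01 -0.02  0.03] open 1.0
shift shares [-0.012 -0.013  1.591]
turn share z [np.float64(0.003306524522426773), np.float64(-1.9966934754775731)]
```

View pics/w_w.png

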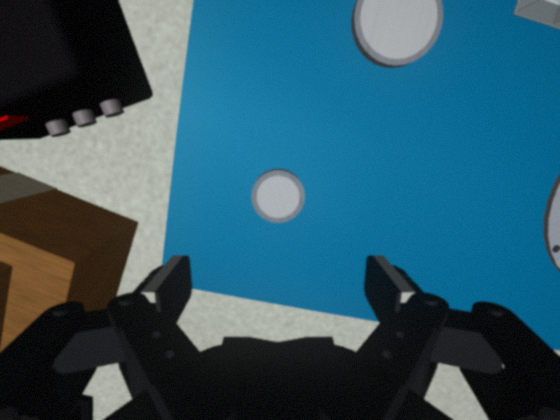

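```bash
python3 -m pendant '[[[0,0,0.003],[-0.022,-0.011,0],0],[[0,0,0],[0,0,0.3],0],[[0,0,0],[0,0,0.3],0],[[0,0,0],[0,0,0.3],0],[[0,0,0],[0,0,0.3],0],[[0,0,0],[0,0,0.23],0],[[0,0,0],[0,0,0.15],0],[[0,0,0],[0,0,0],0],[[0,0,0],[0,0,0],1],[[0,0,0],[0,0,0],1],[[0,0,0],[0,0,0],1],[[0,0,0],[0,0,0],1],[[0,0,0],[0,0,0],1],[[0,0,0],[0,0,0],1]]' 80; python3 st.py;python3 -m pendant '[[[0,0,0],[0,0,-0.15],1],[[0,0,0],[0,0,-0.2],1],[[0,0,0],[0,0,-0.2],1],[[0,0,0],[0,0,0],1],[[0,0,0],[0,0,0],1]]'; python3 st.py .4857 -.0614 .07 -78.75; python3 -c "
from h import *
im,i=snap('wrist','x_w.png')"
```

```text
t: 46.82
position: [0.4895, 0.3967, 0.0066]
tool_rot: [-3.126, -0.31, -0.004]
contact_force: [-1.2, -2.3, 9.7]
opening: 0.662
t 46.83 j [-0.92  1.03  0.3   1.69 -0.55  0.5  -1.64] y-yaw -78.7 z [ 0.002  0.001 -1.   ]
pos [0.4895 0.3967 0.0066] F [-1.2 -2.3  9.7] T [-0.54  0.23  0.04] open 0.662
t: 47.45
position: [0.4876, 0.3972, 0.07]
tool_rot: [-3.126, -0.312, 0.001]
contact_force: [0.0, -0.2, -2.2]
opening: 0.663
t 47.45 j [-0.95  0.94  0.36  1.68 -0.52  0.61 -1.67] y-yaw -78.6 z [-0.001  0.    -1.   ]
pos [0.4876 0.3972 0.07  ] F [ 0.  -0.2 -2.2] T [-0.03  0.06  0.01] open 0.663
shift shares [-7.690e-01  3.743e+00 -1.000e-03]
turn share z [np.float64(0.0014642944590301946), np.float64(-1.9985357055409698)]
```

View pics/x_w.png

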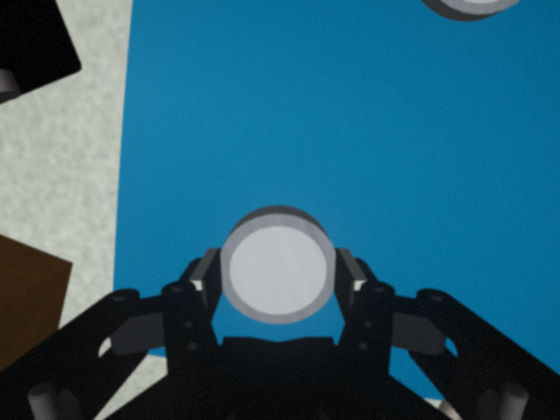

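```bash
python3 -m pendant '[[[0,0,0],[-0.055,0.267,0],1],[[0,0,0],[-0.055,0.267,0],1],[[0,0,0],[-0.055,0.267,0],1],[[0,0,0],[-0.055,0.267,0],1],[[0,0,0],[-0.055,0.267,0],1],[[0,0,0],[-0.055,0.267,0],1],[[0,0,0],[-0.055,0.267,0],1],[[0,0,0],[-0.055,0.267,0],1],[[0,0,0],[-0.055,0.267,0],1],[[0,0,0],[-0.055,0.267,0],1],[[0,0,0],[-0.055,0.267,0],1],[[0,0,0],[-0.055,0.267,0],1],[[0,0,0],[-0.055,0.267,0],1],[[0,0,0],[-0.055,0.267,0],1],[[0,0,0],[0,0,0],1],[[0,0,0],[0,0,0],1]]'; python3 st.py .4857 -.0614 .0158 -78.75; python3 -c "
from h import *
im,i=snap('wrist','y_w.png')"
```

```text
t: 49.5
position: [0.4857, -0.0602, 0.0697]
tool_rot: [-3.125, -0.311, 0.002]
contact_force: [0.7, 0.4, -2.2]
opening: 0.659
t 49.5 j [-0.04  0.81  0.11  2.1  -0.34  0.25 -1.01] y-yaw -78.6 z [-0.001  0.001 -1.   ]
pos [ 0.4857 -0.0602  0.0697] F [ 0.7  0.4 -2.2] T [ 0.04 -0.    0.01] open 0.659
shift shares [-0.002  0.01   0.449]
turn share z [np.float64(0.0014411616178916927), np.float64(-1.9985588383821082)]
```

View pics/y_w.png

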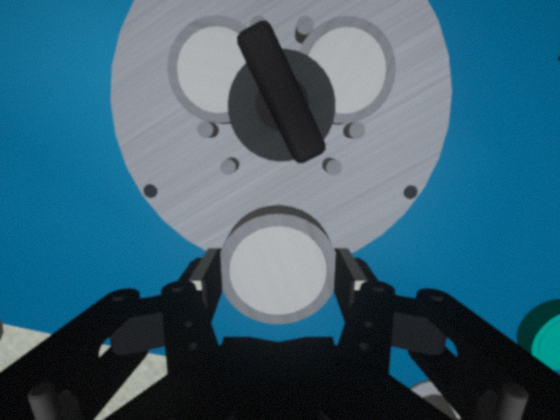

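```bash
python3 -m pendant '[[[0,0,0],[0,0.012,0.2],1],[[0,0,0],[0,0,0.15],1],[[0,0,0],[0,0,0.1],1],[[0,0,0],[0,0,0],1],[[0,0,0],[0,0,0],1]]'; python3 -m pendant '[[[0,0,0],[0,0,0.01],1],[[0,0,0],[0,0,0],1]]'; python3 -m pendant '[[[0,0,0],[0,0,0.008],1],[[0,0,0],[0,0,0],1]]'; python3 st.py
```

```text
t: 50.18
position: [0.4865, -0.0619, 0.0163]
tool_rot: [-3.126, -0.312, -0.0]
contact_force: [0.3, -1.3, -3.2]
opening: 0.659
t: 50.42
position: [0.4864, -0.0623, 0.0151]
tool_rot: [-3.126, -0.311, -0.0]
contact_force: [-0.7, 0.1, -3.4]
opening: 0.658
t: 50.68
position: [0.4864, -0.0623, 0.0146]
tool_rot: [-3.126, -0.311, -0.001]
contact_force: [-1.3, 0.7, 3.9]
opening: 0.659
t 50.67 j [ 0.    0.92  0.05  2.11 -0.35  0.12 -0.99] y-yaw -78.6 z [ 0.001  0.    -1.   ]
pos [ 0.4864 -0.0623  0.0146] F [-1.3  0.7  3.9] T [0.04 0.18 0.03] open 0.659
```

```bash
python3 -m pendant '[[[0,0,0],[0,0,0],0.2],[[0,0,0],[0,0,0],0],[[0,0,0],[0,0,0],0],[[0,0,0],[0,0,0],0],[[0,0,0],[0,0,-0.2],0],[[0,0,0],[0,0,-0.2],0],[[0,0,0],[-0.18,0,-0.1],0.3],[[0,0,0],[-0.15,0,0],0.6],[[0,0,0],[0,0,0],0.6],[[0,0,0],[0,0,0],0.6],[[0,0,0],[0,0,0],0.6],[[0,0,0],[0,0,0],0.6]]' 60; python3 st.py; python3 -c "
from h import *
im,i=snap('wrist','z_w.png')
s=sense();print(np.linalg.norm(s['position'][:2]-[.5642,-.0458]))"
```

```text
t: 52.18
position: [0.448, -0.0699, 0.0739]
tool_rot: [-3.126, -0.312, -0.001]
contact_force: [-0.5, -0.7, 0.3]
opening: 0.4
t 52.17 j [ 0.01  0.78  0.08  2.2  -0.34  0.16 -0.98] y-yaw -78.6 z [ 0.  0. -1.]
pos [ 0.448  -0.0699  0.0739] F [-0.5 -0.7  0.3] T [ 0.   -0.02  0.04] open 0.4
0.11880511637899585
```

View pics/z_w.png

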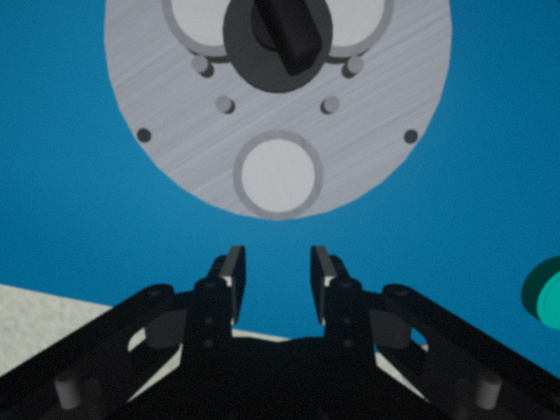

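```bash
python3 -m pendant '[[[0,0,0],[0,0,0.15],0.6],[[0,0,0],[0,0,0.15],0.6],[[0,0,0],[0,0,0],0.6]]'; python3 st.py; python3 -m pendant '[[[0,0,0],[0,0,0.08],0.6],[[0,0,0],[0,0,0.06],0.6],[[0,0,0],[0,0,0],0.6]]'; python3 st.py
```

```text
t: 52.6
position: [0.4469, -0.07, 0.0372]
tool_rot: [-3.125, -0.311, 0.003]
contact_force: [-0.6, 0.4, 0.7]
opening: 0.401
t 52.6 j [ 0.03  0.86  0.03  2.21 -0.35  0.07 -0.97] y-yaw -78.6 z [-0.002  0.001 -1.   ]
pos [ 0.4469 -0.07    0.0372] F [-0.6  0.4  0.7] T [ 0.    0.01 -0.04] open 0.401
t: 52.98
position: [0.4487, -0.0703, 0.022]
tool_rot: [-3.126, -0.311, 0.003]
contact_force: [-0.5, 0.4, 0.7]
opening: 0.397
t 52.98 j [ 0.04  0.89  0.02  2.21 -0.41  0.04 -0.9 ] y-yaw -78.7 z [-0.002  0.    -1.   ]
pos [ 0.4487 -0.0703  0.022 ] F [-0.5  0.4  0.7] T [-0.02  0.03 -0.05] open 0.397
```

Joint 6 is near its lower limit here. I'll open the jaws to about 50 mm so they cup the lens closer in, move in 7 mm, then lower.

```bash
python3 -m pendant '[[[0,0,0],[0,0,-0.03],0.4],[[0,0,0],[0,0,0],0.4],[[0,0,0],[0,0,0],0.4],[[0,0,0],[0.03,0,0],0.4],[[0,0,0],[0.03,0,0],0.4],[[0,0,0],[0,0,0.04],0.4],[[0,0,0],[0,0,0],0.4]]'; python3 st.py;python3 -c "
from h import *
s=sense();print(np.linalg.norm(s['position'][:2]-[.5642,-.0458]))"
```

```text
t: 53.85
position: [0.4553, -0.0688, 0.0205]
tool_rot: [-3.125, -0.311, 0.004]
contact_force: [0.2, 0.5, -0.2]
opening: 0.603
t 53.85 j [ 0.03  0.9   0.03  2.19 -0.42  0.06 -0.9 ] y-yaw -78.6 z [-0.003  0.001 -1.   ]
pos [ 0.4553 -0.0688  0.0205] F [ 0.2  0.5 -0.2] T [ 0.04 -0.01  0.01] open 0.603
0.11131247830185825
```

```bash
python3 -m pendant '[[[0,0,0],[0.02,0,0.02],0.4],[[0,0,0],[0.01,0,0.02],0.4],[[0,0,0],[0,0,0],0.4]]'; python3 st.py;python3 -c "
from h import *
im,i=snap('wrist','aa_w.png')
s=sense();print(np.linalg.norm(s['position'][:2]-[.5642,-.0458]))"
```

```text
t: 54.22
position: [0.4592, -0.0681, 0.0159]
tool_rot: [-3.125, -0.311, 0.003]
contact_force: [0.1, 0.6, -0.9]
opening: 0.599
t 54.23 j [ 0.03  0.91  0.03  2.18 -0.42  0.06 -0.9 ] y-yaw -78.6 z [-0.002  0.    -1.   ]
pos [ 0.4592 -0.0681  0.0159] F [ 0.1  0.6 -0.9] T [-0.01 -0.04 -0.01] open 0.599
0.10750239256008991
```

View pics/aa_w.png

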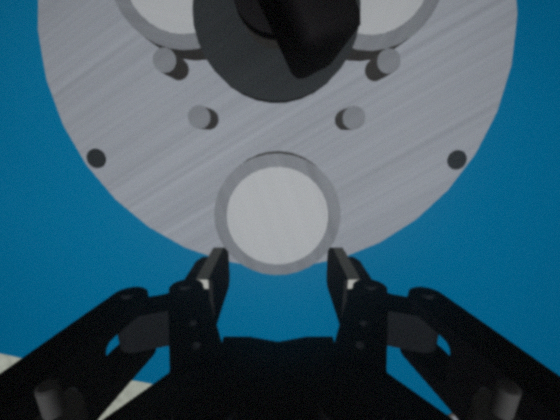

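```bash
python3 -m pendant '[[[0,0,0],[0.03,0,0],0.4],[[0,0,0],[0.03,0,0],0.4],[[0,0,0],[0.03,0,0],0.4],[[0,0,0],[0.03,0,0],0.4],[[0,0,0],[0.03,0,0],0.4],[[0,0,0],[0,0,0],0.4]]'; python3 -m pendant '[[[0,0,0],[-0.06,0,0],0.4],[[0,0,0],[-0.06,0,0],0.6],[[0,0,0],[0,0,0],0.6],[[0,0,0],[0,0,0],0.6],[[0,0,0],[0,0,0],0.6]]'; python3 st.py;python3 -c "
from h import *
im,i=snap('wrist','ab_w.png')
s=sense();print(np.linalg.norm(s['position'][:2]-[.5642,-.0458]))"
```

```text
t: 55.02
position: [0.4775, -0.0644, 0.0161]
tool_rot: [-3.126, -0.312, 0.001]
contact_force: [-0.7, 0.6, -0.4]
opening: 0.603
t: 55.65
position: [0.463, -0.0674, 0.0161]
tool_rot: [-3.126, -0.311, 0.002]
contact_force: [0.4, 0.1, -0.2]
opening: 0.399
t 55.65 j [ 0.02  0.91  0.04  2.17 -0.43  0.07 -0.9 ] y-yaw -78.6 z [-0.001  0.    -1.   ]
pos [ 0.463  -0.0674  0.0161] F [ 0.4  0.1 -0.2] T [-0.05  0.04  0.02] open 0.399
0.1035292651151452
```

View pics/ab_w.png

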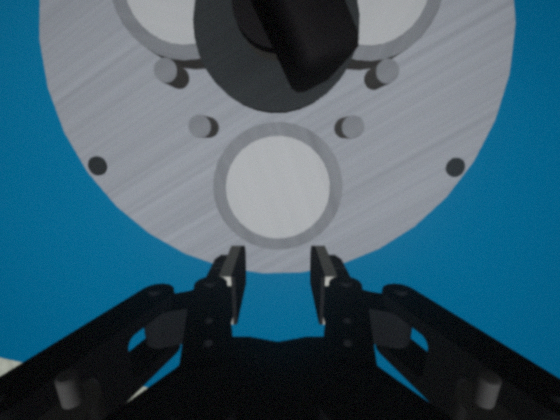

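```bash
python3 -m pendant '[[[0,0,0],[0.03,0,0.01],0.6],[[0,0,0],[0.03,0,0.01],0.6],[[0,0,0],[0.03,0,0],0.6],[[0,0,0],[0.03,0,0],0.6],[[0,0,0],[0.03,0,0],0.6],[[0,0,0],[0.025,0,0],0.6],[[0,0,0],[0,0,0],0.6]]'; python3 -m pendant '[[[0,0,0],[0.015,0,0],0.6],[[0,0,0],[0,0,0],0.6]]';python3 -m pendant '[[[0,0,0],[0.015,0,0],0.6],[[0,0,0],[0,0,0],0.6]]'; python3 st.py;python3 -c "
from h import *
im,i=snap('wrist','ac_w.png')
s=sense();print(np.linalg.norm(s['position'][:2]-[.5642,-.0458]))"
```

```text
t: 56.58
position: [0.4842, -0.063, 0.0136]
tool_rot: [-3.126, -0.312, 0.001]
contact_force: [-1.4, -0.8, 2.1]
opening: 0.398
t: 56.82
position: [0.4852, -0.0629, 0.0136]
tool_rot: [-3.126, -0.311, 0.003]
contact_force: [-3.3, -0.6, 0.4]
opening: 0.397
t: 57.08
position: [0.4858, -0.0626, 0.0136]
tool_rot: [-3.125, -0.311, 0.006]
contact_force: [-4.6, -0.7, 2.8]
opening: 0.396
t 57.08 j [-0.01  0.92  0.07  2.11 -0.43  0.13 -0.91] y-yaw -78.6 z [-0.004  0.001 -1.   ]
pos [ 0.4858 -0.0626  0.0136] F [-4.6 -0.7  2.8] T [-0.1   1.01 -0.05] open 0.396
0.08023808559522237
```

View pics/ac_w.png

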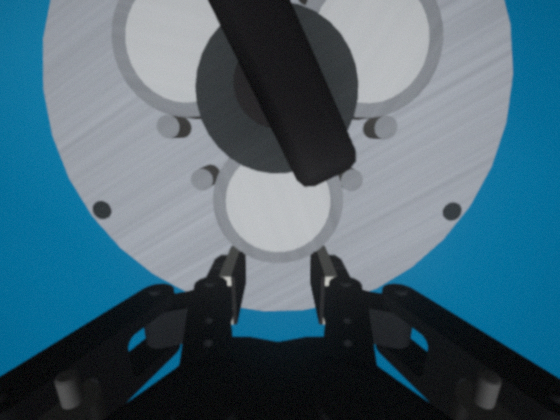

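```bash
python3 -m pendant '[[[0,0,0],[0.012,0,0],0.6],[[0,0,0],[0,0,0],0.6]]';python3 -m pendant '[[[0,0,0],[0.012,0,0],0.6],[[0,0,0],[0,0,0],0.6]]';python3 -m pendant '[[[0,0,0],[0.012,0,0],0.6],[[0,0,0],[0,0,0],0.6]]';python3 -m pendant '[[[0,0,0],[0.015,0,0],0.6],[[0,0,0],[0,0,0],0.6]]'; python3 -c "
from h import *
s=sense();print(np.linalg.norm(s['position'][:2]-[.5642,-.0458]))"
```

```text
t: 57.38
position: [0.4862, -0.0623, 0.0136]
tool_rot: [-3.125, -0.31, 0.009]
contact_force: [-6.4, -0.7, 4.5]
opening: 0.402
t: 57.62
position: [0.4867, -0.062, 0.0135]
tool_rot: [-3.124, -0.31, 0.011]
contact_force: [-6.7, -0.5, 5.0]
opening: 0.396
t: 57.88
position: [0.4874, -0.0616, 0.0135]
tool_rot: [-3.124, -0.31, 0.013]
contact_force: [-8.3, -0.6, 6.2]
opening: 0.399
t: 58.12
position: [0.4876, -0.0616, 0.0135]
tool_rot: [-3.124, -0.309, 0.018]
contact_force: [-10.9, -0.8, 8.6]
opening: 0.404
0.07824696775854571
```

```bash
python3 -m pendant '[[[0,0,0],[0.015,0,0],0.6],[[0,0,0],[0,0,0],0.6]]';python3 -m pendant '[[[0,0,0],[0.015,0,0],0.6],[[0,0,0],[0,0,0],0.6]]'; python3 -c "
from h import *
im,i=snap('wrist','ad_w.png');crop(im,160,80,400,280,3,'ad_c.png')"
```

```text
t: 58.38
position: [0.4877, -0.0616, 0.0134]
tool_rot: [-3.124, -0.308, 0.022]
contact_force: [-13.2, -3.0, 8.9]
opening: 0.403
t: 58.62
position: [0.4878, -0.0615, 0.0134]
tool_rot: [-3.124, -0.307, 0.027]
contact_force: [-15.3, -3.1, 10.2]
opening: 0.401
```

View pics/ad_c.png

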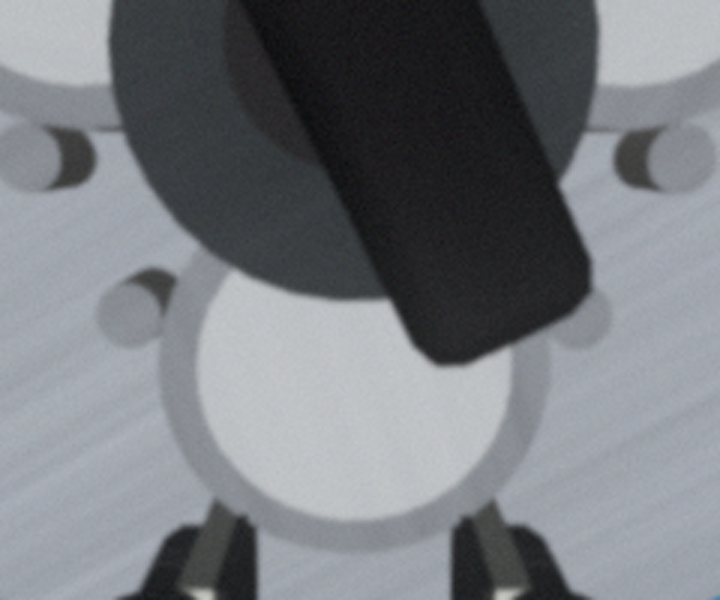

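The third lens is home, stalled at 15 N, touching its left and right pins at (135,315) and (580,318) in the crop. Backing off to check all three.

```bash
python3 -m pendant '[[[0,0,0],[-0.12,0,0],0.6],[[0,0,0],[-0.1,0,0],0.6],[[0,0,0],[0,0,-0.3],0.3],[[0,0,0],[0,0,-0.4],0],[[0,0,0],[0,0,-0.4],0],[[0,0,0],[0,0,-0.4],0],[[0,0,0],[0.2,0,0],0],[[0,0,0],[0.2,0,0],0],[[0,0,0],[0.2,0,0],0],[[0,0,0],[0.2,0,0],0],[[0,0,0],[0,0,0],0]]'; python3 st.py .5642 -.0458 .2 128.8; python3 -c "
from h import *
im,i=snap('wrist','ae_w.png'); print(fixture(im,i));crop(im,160,80,400,280,3,'ae_c.png')"
```

```text
t: 60.05
position: [0.5673, -0.0461, 0.1935]
tool_rot: [-3.125, -0.315, -0.003]
contact_force: [-0.3, 0.6, -0.4]
opening: 0.999
t 60.05 j [-0.2   0.69  0.34  1.8  -0.33  0.71 -1.05] y-yaw -78.5 z [ 0.002  0.    -1.   ]
pos [ 0.5673 -0.0461  0.1935] F [-0.3  0.6 -0.4] T [0.02 0.09 0.05] open 0.999
shift shares [-0.025 -0.008 -0.054]
turn share z [np.float64(1.6965986119438354), np.float64(-0.30340138805616457)]
(array([ 0.56423056, -0.04485871]), np.float64(0.11444847246224232))
```

View pics/ae_c.png

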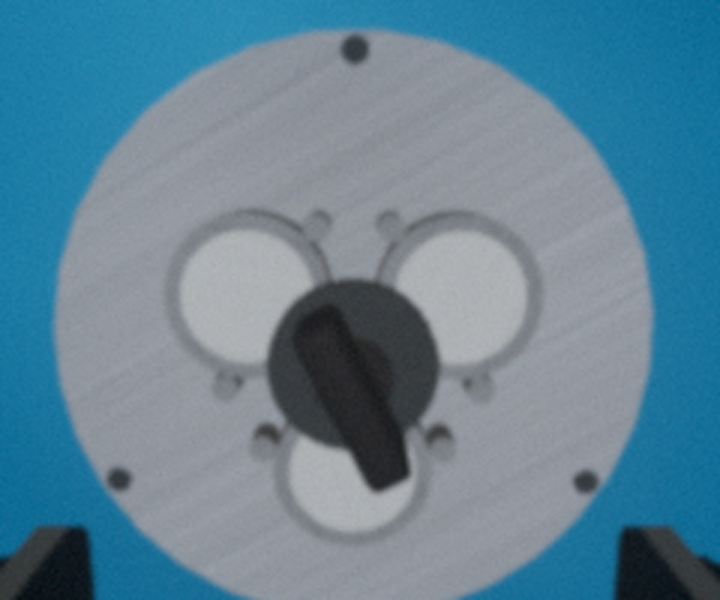

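```bash
cat > chk.py <<'E'
from h import *
im,i=snap('wrist'); C=np.array(fixture(im,i)[0]); print("C",C)
g=cv2.GaussianBlur(cv2.cvtColor(im,cv2.COLOR_BGR2GRAY),(3,3),0).astype(float)
for a in (-48.75,71.25,191.25):
    e=C+.044*np.array([np.cos(np.radians(a)),np.sin(np.radians(a))])
    pts=[]
    for th in np.arange(-100,101,4):
        t=np.radians(a+th); rs=np.arange(.018,.028,.00025)
        P=np.c_[e[0]+rs*np.cos(t),e[1]+rs*np.sin(t),np.full(len(rs),.026)]
        uv=proj(i,P).astype(np.float32)
        v=cv2.remap(g.astype(np.float32),uv[:,0],uv[:,1],cv2.INTER_LINEAR).ravel()
        d=np.diff(v[::2]); k=np.argmin(d)
        if d[k]<-3: pts.append(P[2*k+1,:2])
    pts=np.array(pts); ce,r=fitcirc(pts)
    for _ in range(3):
        er=abs(np.linalg.norm(pts-ce,axis=1)-r); pts=pts[er<.0012]; ce,r=fitcirc(pts)
    v=ce-C; print(a,len(pts),"r glass",round(r,4),"out",np.linalg.norm(v).round(4),"ang",np.degrees(np.arctan2(v[1],v[0])).round(1))
E
python3 chk.py
```

```text
C [ 0.56419401 -0.0448977 ]
-48.75 51 r glass 0.0243 out 0.0439 ang -48.8
71.25 51 r glass 0.0241 out 0.0443 ang 71.4
191.25 49 r glass 0.0243 out 0.0441 ang -168.7
```

All three lenses measure 43.9, 44.3 and 44.1 mm out on their station directions, so they are home. Now back to the knob.

```bash
python3 -m pendant '[[[0,0,-0.115],[0,0,0],0],[[0,0,-0.115],[0,0,0],0],[[0,0,-0.115],[0,0,0],0],[[0,0,-0.115],[0,0,0],0],[[0,0,-0.115],[0,0,0],0],[[0,0,-0.115],[0,0,0],0],[[0,0,-0.115],[0,0,0],0],[[0,0,-0.115],[0,0,0],0],[[0,0,-0.115],[0,0,0],0],[[0,0,-0.115],[0,0,0],0],[[0,0,-0.115],[0,0,0],0],[[0,0,-0.115],[0,0,0],0],[[0,0,-0.115],[0,0,0],0],[[0,0,-0.115],[0,0,0],0],[[0,0,-0.115],[0,0,0],0],[[0,0,-0.115],[0,0,0],0],[[0,0,-0.115],[0,0,0],0],[[0,0,-0.115],[0,0,0],0],[[0,0,-0.115],[0,0,0],0],[[0,0,-0.115],[0,0,0],0]]';python3 -m pendant '[[[0,0,0],[0,0,0],0]]'; python3 st.py .5645 -.0458 .067 128.8; python3 -c "
from h import *
im,i=snap('wrist','af_w.png'); print(fixture(im,i))"
```

```text
t: 62.65
position: [0.5638, -0.0478, 0.1934]
tool_rot: [1.04, -2.961, -0.0]
contact_force: [0.3, 0.3, -1.0]
opening: 1.002
t: 62.78
position: [0.5639, -0.0477, 0.1933]
tool_rot: [1.028, -2.966, -0.002]
contact_force: [-0.4, 0.7, -0.6]
opening: 1.002
t 62.77 j [ 0.41  0.74 -0.71  1.77  0.62  0.87  1.65] y-yaw 128.2 z [-0.003  0.    -1.   ]
pos [ 0.5639 -0.0477  0.1933] F [-0.4  0.7 -0.6] T [-0.02 -0.04  0.01] open 1.002
shift shares [-0.016  0.007  1.052]
turn share z [np.float64(-0.006134571979832357), np.float64(1.9938654280201678)]
(array([ 0.56452673, -0.04447182]), np.float64(0.11444949092734287))
```

View pics/af_w.png

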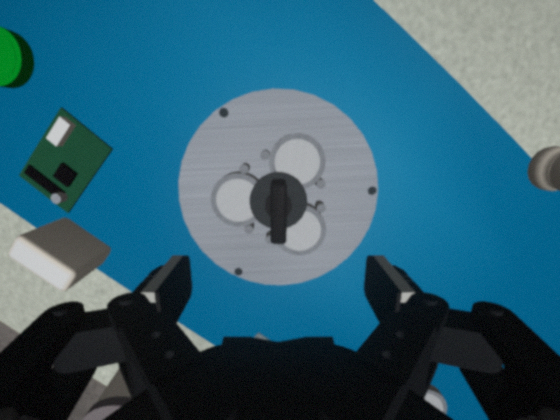

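```bash
python3 -m pendant '[[[0,0,-0.006],[-0.016,0.007,0],0],[[0,0,0],[0,0,0.3],0],[[0,0,0],[0,0,0.3],0],[[0,0,0],[0,0,0.25],0],[[0,0,0],[0,0,0.2],0],[[0,0,0],[0,0,0],0],[[0,0,0],[0,0,0],1],[[0,0,0],[0,0,0],1],[[0,0,0],[0,0,0],1],[[0,0,0],[0,0,0],1],[[0,0,0],[0,0,0],1],[[0,0,0],[0,0,0],1],[[0,0,0],[0,0,0],1],[[0,0,0],[0,0,0],1]]' 90; python3 st.py
python3 -m pendant '[[[0,0,0.1],[0,0,0.0029],1],[[0,0,0.1],[0,0,0.0029],1],[[0,0,0.1],[0,0,0.0029],1],[[0,0,0.1],[0,0,0.0029],1],[[0,0,0.1],[0,0,0.0029],1],[[0,0,0.1],[0,0,0.0029],1],[[0,0,0.1],[0,0,0.0029],1],[[0,0,0.1],[0,0,0.0029],1],[[0,0,0.1],[0,0,0.0029],1],[[0,0,0.1],[0,0,0.0029],1],[[0,0,0.1],[0,0,0.0029],1],[[0,0,0.1],[0,0,0.0029],1],[[0,0,0.1],[0,0,0.0029],1],[[0,0,0.1],[0,0,0.0029],1],[[0,0,0.1],[0,0,0.0029],1],[[0,0,0],[0,0,0],1]]'; python3 st.py; python3 -c "
from h import *
im,i=snap('wrist','ag_w.png')"
```

```text
t: 64.58
position: [0.566, -0.0453, 0.0682]
tool_rot: [1.045, -2.962, -0.001]
contact_force: [-0.9, -0.3, 4.9]
opening: 0.146
t 64.58 j [ 0.32  0.91 -0.57  1.85  0.81  0.63  1.5 ] y-yaw 128.9 z [-0.001 -0.    -1.   ]
pos [ 0.566  -0.0453  0.0682] F [-0.9 -0.3  4.9] T [-0.17  0.15 -0.15] open 0.146
t: 66.58
position: [0.5647, -0.0477, 0.0629]
tool_rot: [-2.34, -2.096, 0.007]
contact_force: [-2.7, -4.2, 7.6]
opening: 0.148
t 66.58 j [-0.    0.86  0.01  1.87 -0.01  0.41 -0.1 ] y-yaw -6.3 z [-0.003 -0.003 -1.   ]
pos [ 0.5647 -0.0477  0.0629] F [-2.7 -4.2  7.6] T [-0.9   0.54 -0.12] open 0.148
```

View pics/ag_w.png

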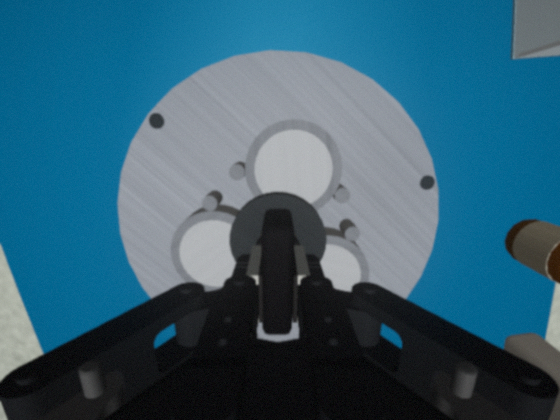

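```bash
python3 -m pendant '[[[0,0,0.1],[0,0,0.0029],1],[[0,0,0.1],[0,0,0.0029],1],[[0,0,0.1],[0,0,0.0029],1],[[0,0,0.1],[0,0,0.0029],1],[[0,0,0.1],[0,0,0.0029],1],[[0,0,0.1],[0,0,0.0029],1],[[0,0,0],[0,0,0],1]]'; python3 st.py; python3 -m pendant '[[[0,0,0.05],[0,0,0.0015],1],[[0,0,0.05],[0,0,0.0015],1],[[0,0,0],[0,0,0],1]]'; python3 st.py
```

```text
t: 67.5
position: [0.5636, -0.047, 0.0609]
tool_rot: [3.036, 0.805, -0.008]
contact_force: [-5.4, -4.5, 9.9]
opening: 0.147
t 67.5 j [-0.12  0.88  0.21  1.88 -0.4   0.43 -0.67] y-yaw -60.3 z [-0.005 -0.002 -1.   ]
pos [ 0.5636 -0.047   0.0609] F [-5.4 -4.5  9.9] T [-0.64  0.92 -0.15] open 0.147
t: 67.88
position: [0.5635, -0.0468, 0.0605]
tool_rot: [3.09, 0.566, -0.008]
contact_force: [-5.5, -3.3, 10.2]
opening: 0.148
t 67.88 j [-0.14  0.89  0.25  1.88 -0.47  0.44 -0.76] y-yaw -69.2 z [-0.005 -0.001 -1.   ]
pos [ 0.5635 -0.0468  0.0605] F [-5.5 -3.3 10.2] T [-0.61  0.98 -0.2 ] open 0.148
```

```bash
for k in 1; do python3 -m pendant '[[[0,0,0.05],[0,0,0.001],1],[[0,0,0],[0,0,0],1]]'>/dev/null; python3 st.py | cut -c1-150; python3 -m pendant '[[[0,0,0.05],[0,0,0.001],1],[[0,0,0],[0,0,0],1]]'>/dev/null; python3 st.py; python3 -m pendant '[[[0,0,0.05],[0,0,0.001],1],[[0,0,0],[0,0,0],1]]' >/dev/null; python3 st.py;done
```

```text
t 68.12 j [-0.15  0.89  0.27  1.88 -0.5   0.44 -0.81] y-yaw -73.7 z [-0.005 -0.001 -1.   ]
pos [ 0.5635 -0.0467  0.0603] F [-5.2 -2.5  9.7] T [-0.6   1.03 -0.19] open 0.147
t 68.38 j [-0.16  0.9   0.28  1.88 -0.53  0.45 -0.86] y-yaw -78.2 z [-0.005 -0.001 -1.   ]
pos [ 0.5634 -0.0466  0.0602] F [-5.6 -2.3  9.5] T [-0.56  0.97 -0.17] open 0.145
t 68.62 j [-0.17  0.9   0.3   1.88 -0.56  0.45 -0.91] y-yaw -82.7 z [-0.005 -0.001 -1.   ]
pos [ 0.5634 -0.0465  0.06  ] F [-5.5 -1.9  8. ] T [-0.51  1.01 -0.17] open 0.146
```

```bash
python3 -m pendant '[[[0,0,0.03],[0,0,0.0008],1],[[0,0,0],[0,0,0],1]]'>/dev/null; python3 st.py; python3 -m pendant '[[[0,0,0.03],[0,0,0.0008],1],[[0,0,0],[0,0,0],1]]'>/dev/null; python3 st.py; python3 -m pendant '[[[0,0,0.03],[0,0,0.0008],1],[[0,0,0],[0,0,0],1]]' >/dev/null; python3 st.py
```

```text
t 68.88 j [-0.18  0.9   0.31  1.88 -0.58  0.46 -0.94] y-yaw -85.4 z [-0.005 -0.    -1.   ]
pos [ 0.5634 -0.0464  0.0599] F [-5.4 -1.4 10.3] T [-0.54  1.04 -0.12] open 0.147
t 69.12 j [-0.18  0.9   0.32  1.88 -0.6   0.46 -0.97] y-yaw -88.1 z [-0.005 -0.    -1.   ]
pos [ 0.5634 -0.0463  0.0599] F [-6.6 -2.9 10.3] T [-0.44  1.05 -0.06] open 0.147
t 69.38 j [-0.19  0.9   0.34  1.88 -0.61  0.47 -1.  ] y-yaw -90.8 z [-0.005 -0.    -1.   ]
pos [ 0.5633 -0.0463  0.0598] F [-6.4 -1.6  9.6] T [-0.5   1.07  0.02] open 0.148
```

```bash
python3 -m pendant '[[[0,0,0.02],[0,0,0],1],[[0,0,0],[0,0,0],1]]'>/dev/null; python3 st.py; python3 -m pendant '[[[0,0,0.02],[0,0,0],1],[[0,0,0],[0,0,0],1]]'>/dev/null; python3 st.py; python3 -m pendant '[[[0,0,0.02],[0,0,0],1],[[0,0,0],[0,0,0],1]]' >/dev/null; python3 st.py; python3 -c "
from h import *
im,i=snap('wrist','ah_w.png')"
```

```text
t 69.62 j [-0.2   0.91  0.34  1.88 -0.63  0.47 -1.02] y-yaw -92.5 z [-0.005 -0.    -1.   ]
pos [ 0.5634 -0.0463  0.0598] F [-5.9 -2.4 10.2] T [-0.49  1.08  0.16] open 0.146
t 69.88 j [-0.2   0.91  0.35  1.88 -0.64  0.47 -1.04] y-yaw -94.3 z [-0.005 -0.    -1.   ]
pos [ 0.5634 -0.0461  0.0598] F [-5.8 -2.1  9.7] T [-0.51  1.11  0.13] open 0.143
t 70.12 j [-0.2   0.91  0.36  1.88 -0.65  0.47 -1.06] y-yaw -96.1 z [-0.005 -0.    -1.   ]
pos [ 0.5634 -0.0461  0.0598] F [-5.4 -1.9 10.5] T [-0.48  1.08  0.22] open 0.149
```

View pics/ah_w.png

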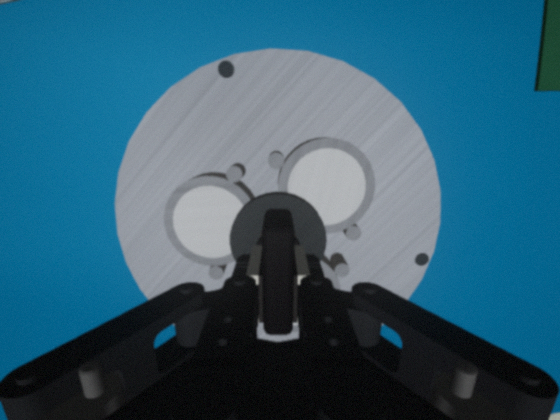

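```bash
python3 -m pendant '[[[0,0,0.03],[0,0,0.0008],1],[[0,0,0],[0,0,0],1]]'>/dev/null; python3 st.py; python3 -m pendant '[[[0,0,0.03],[0,0,0.0008],1],[[0,0,0],[0,0,0],1]]'>/dev/null; python3 st.py; python3 -m pendant '[[[0,0,0.03],[0,0,0.0008],1],[[0,0,0],[0,0,0],1]]' >/dev/null; python3 st.py
```

```text
t 70.42 j [-0.21  0.91  0.37  1.88 -0.67  0.48 -1.09] y-yaw -98.8 z [-0.005 -0.    -1.   ]
pos [ 0.5634 -0.0461  0.0597] F [-6.7 -1.3 10.5] T [-0.43  1.08  0.21] open 0.146
t 70.67 j [-0.22  0.91  0.38  1.88 -0.68  0.48 -1.12] y-yaw -101.5 z [-0.005  0.    -1.   ]
pos [ 0.5634 -0.046   0.0597] F [-5.5 -1.1 11.8] T [-0.42  1.18  0.36] open 0.149
t 70.92 j [-0.22  0.92  0.39  1.88 -0.7   0.49 -1.15] y-yaw -104.2 z [-0.005  0.    -1.   ]
pos [ 0.5634 -0.0459  0.0597] F [-6.4 -1.3 11.7] T [-0.38  1.16  0.37] open 0.144
```

```bash
python3 -c "
from h import *
im,i=snap('wrist');crop(im,180,150,380,350,3,'ai_c.png')
im,i=snap('scene');crop(im,220,180,330,260,6,'ai_s.png')"
```

```text
(no output)
```

View pics/ai_c.png

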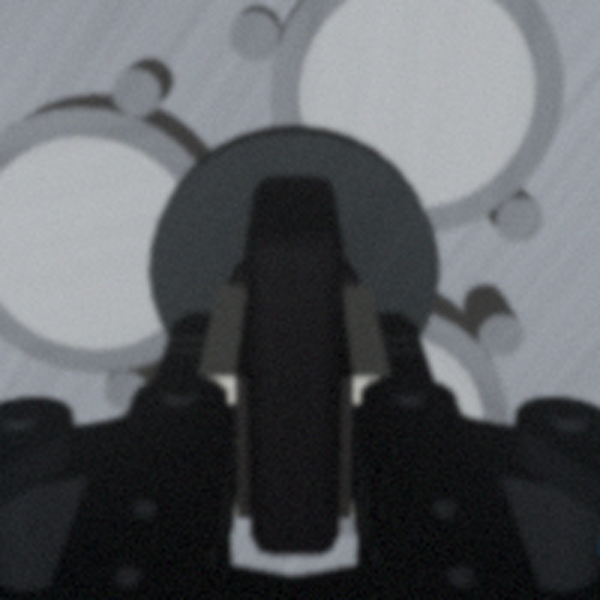

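View pics/ai_s.png

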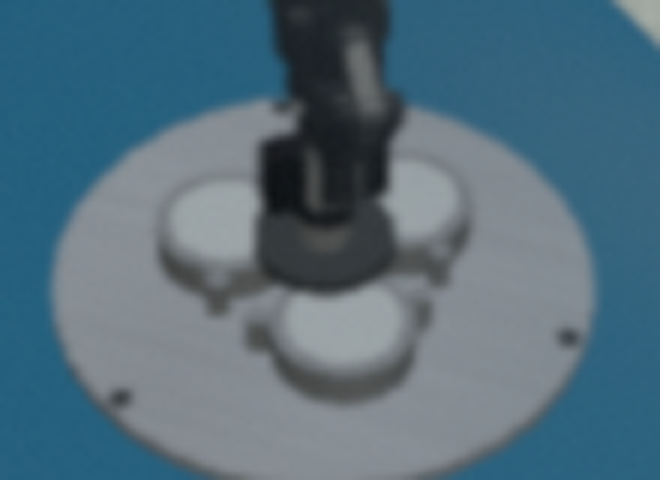

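```bash
python3 -m pendant '[[[0,0,0.03],[0,0,0.0005],1],[[0,0,0],[0,0,0],1]]' 110 >/dev/null; python3 st.py; python3 -m pendant '[[[0,0,0.03],[0,0,0.0005],1],[[0,0,0],[0,0,0],1]]'>/dev/null; python3 st.py; python3 -m pendant '[[[0,0,0.03],[0,0,0.0005],1],[[0,0,0],[0,0,0],1]]' >/dev/null; python3 st.py
```

```text
t 71.28 j [-0.23  0.92  0.4   1.88 -0.72  0.5  -1.18] y-yaw -106.8 z [-0.005  0.    -1.   ]
pos [ 0.5634 -0.0459  0.0597] F [-6.4 -2.3 14. ] T [-0.32  1.2   0.44] open 0.14
t 71.53 j [-0.23  0.92  0.42  1.88 -0.73  0.5  -1.21] y-yaw -109.5 z [-0.005  0.    -1.   ]
pos [ 0.5634 -0.0458  0.0597] F [-5.6 -0.9 13.5] T [-0.32  1.22  0.57] open 0.148
t 71.78 j [-0.24  0.92  0.43  1.88 -0.75  0.51 -1.25] y-yaw -112.2 z [-0.005  0.    -1.   ]
pos [ 0.5635 -0.0457  0.0597] F [-6.5 -0.5 12.2] T [-0.26  1.25  0.6 ] open 0.144
```

```bash
python3 -c "
from h import *
im,i=snap('wrist');crop(im,180,150,380,350,3,'aj_c.png')"
```

```text
(no output)
```

View pics/aj_c.png

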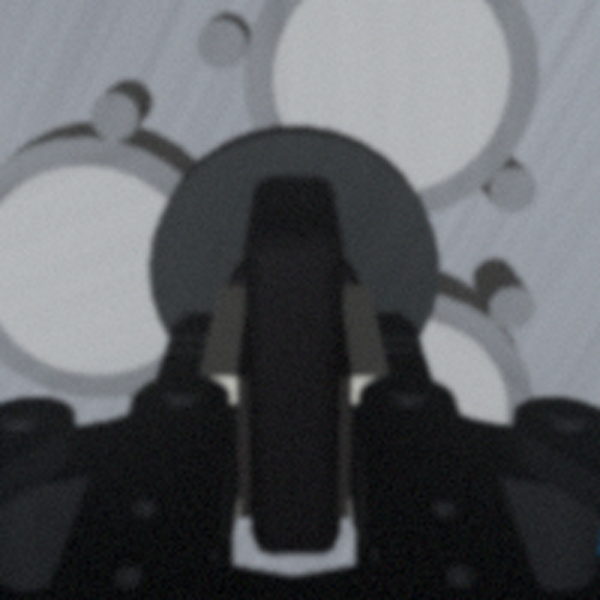

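```bash
python3 -m pendant '[[[0,0,0.03],[0,0,0],1],[[0,0,0],[0,0,0],1]]' 120 >/dev/null; python3 st.py; python3 -m pendant '[[[0,0,0.03],[0,0,0],1],[[0,0,0],[0,0,0],1]]'>/dev/null; python3 st.py
```

```text
t 72.08 j [-0.25  0.93  0.44  1.88 -0.77  0.51 -1.28] y-yaw -114.9 z [-0.005  0.    -1.   ]
pos [ 0.5635 -0.0457  0.0596] F [-6.6 -0.7 13.3] T [-0.3   1.24  0.71] open 0.141
t 72.33 j [-0.25  0.93  0.45  1.88 -0.78  0.52 -1.31] y-yaw -117.6 z [-0.005  0.    -1.   ]
pos [ 0.5635 -0.0456  0.0596] F [-7.  -0.9 12.6] T [-0.25  1.27  0.77] open 0.142
```

Torque is rising only slowly and z has stopped falling. I'll release and look at where the bar really stands.

```bash
python3 -m pendant '[[[0,0,0],[0,0,0],0.5],[[0,0,0],[0,0,0],0],[[0,0,0],[0,0,0],0],[[0,0,0],[0,0,0],0]]' 80; python3 st.py; python3 -c "
from h import *
im,i=snap('wrist');crop(im,180,150,380,350,3,'ak_c.png')"
```

```text
t: 72.82
position: [0.5655, -0.0448, 0.0585]
tool_rot: [-3.05, 0.752, 0.004]
contact_force: [0.2, 0.2, -0.2]
opening: 0.969
t 72.83 j [-0.25  0.93  0.45  1.88 -0.79  0.52 -1.31] y-yaw -117.7 z [-0.002  0.001 -1.   ]
pos [ 0.5655 -0.0448  0.0585] F [ 0.2  0.2 -0.2] T [-0.01 -0.07 -0.03] open 0.969
```

View pics/ak_c.png

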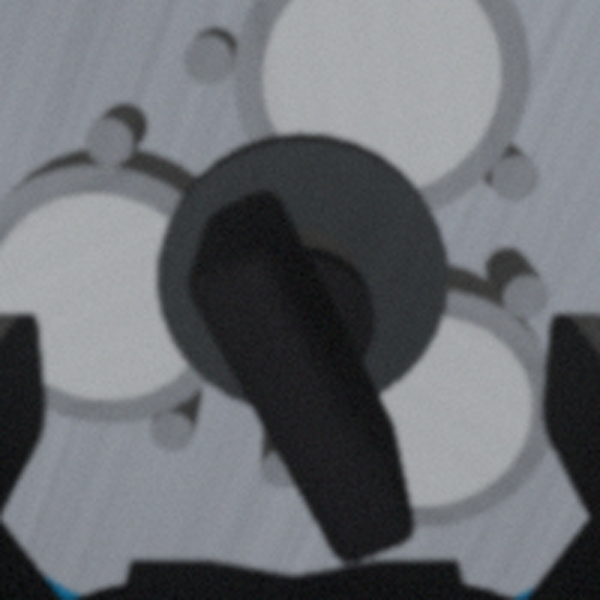

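After release the bar stands about 25° back from the gripper yaw, so the knob had bitten and the rest was elastic wind-up. I'll line up with the bar again, regrip and finish gently.

```bash
python3 -m pendant '[[[0,0,-0.1],[0,0,0],0],[[0,0,-0.1],[0,0,0],0],[[0,0,-0.08],[0,0,0],0],[[0,0,0],[0,0,0],0]]'; python3 st.py; python3 -c "
from h import *
im,i=snap('wrist');crop(im,180,150,380,350,3,'al_c.png')"
```

```text
t: 73.38
position: [0.5656, -0.0451, 0.0587]
tool_rot: [-3.14, 0.071, 0.003]
contact_force: [0.6, 0.3, 0.7]
opening: 0.999
t 73.38 j [-0.2   0.91  0.34  1.88 -0.63  0.47 -1.02] y-yaw -92.6 z [-0.002  0.001 -1.   ]
pos [ 0.5656 -0.0451  0.0587] F [0.6 0.3 0.7] T [ 0.02  0.02 -0.02] open 0.999
```

View pics/al_c.png

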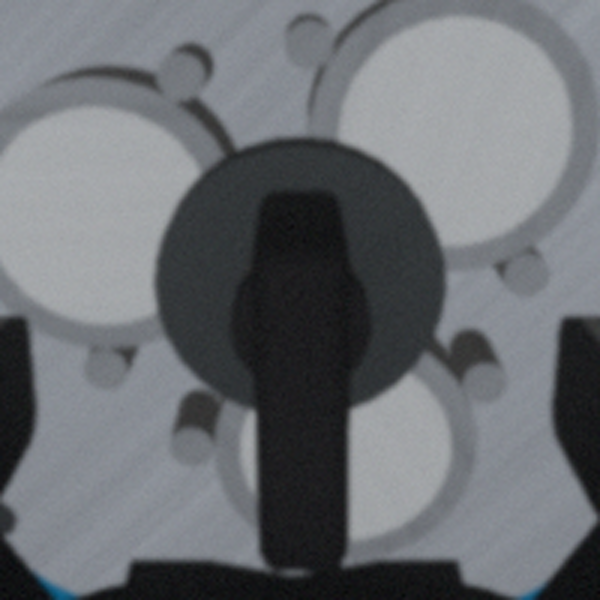

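The bar lines up exactly at yaw −92.6°, about 4–5° past the point where z stopped falling (disc contact at about −88°). One gentle extra tightening, then a slow release.

```bash
python3 -m pendant '[[[0,0,0],[0,0,0],1],[[0,0,0],[0,0,0],1],[[0,0,0],[0,0,0],1],[[0,0,0],[0,0,0],1],[[0,0,0],[0,0,0],1],[[0,0,0],[0,0,0],1]]' 60 >/dev/null; python3 st.py;  python3 -m pendant '[[[0,0,0.03],[0,0,0],1],[[0,0,0],[0,0,0],1],[[0,0,0],[0,0,0],1]]'>/dev/null; python3 st.py; python3 -m pendant '[[[0,0,0.03],[0,0,0],1],[[0,0,0],[0,0,0],1],[[0,0,0],[0,0,0],1]]'>/dev/null; python3 st.py
```

```text
t 74.17 j [-0.2   0.91  0.34  1.88 -0.63  0.47 -1.02] y-yaw -92.5 z [-0.002 -0.001 -1.   ]
pos [ 0.5656 -0.0462  0.0589] F [-0.5 -3.5  2.4] T [-0.68  0.23  0.26] open 0.153
t 74.55 j [-0.2   0.91  0.36  1.88 -0.65  0.47 -1.05] y-yaw -95.3 z [-0.002 -0.001 -1.   ]
pos [ 0.5656 -0.0462  0.0589] F [-2.3 -5.1  3.9] T [-1.01  0.17  0.1 ] open 0.155
t 74.92 j [-0.21  0.91  0.37  1.88 -0.67  0.48 -1.08] y-yaw -98.0 z [-0.002 -0.001 -1.   ]
pos [ 0.5656 -0.0463  0.0589] F [-2.  -5.4  2.2] T [-1.04  0.23  0.25] open 0.152
```

```bash
python3 -m pendant '[[[0,0,0.04],[0,0,0],1],[[0,0,0],[0,0,0],1],[[0,0,0],[0,0,0],1]]'>/dev/null; python3 st.py; python3 -m pendant '[[[0,0,0],[0,0,0],1],[[0,0,0],[0,0,0],1]]' 20 >/dev/null; python3 st.py;  python3 -m pendant '[[[0,0,0],[0,0,0],0.7],[[0,0,0],[0,0,0],0.5],[[0,0,0],[0,0,0],0],[[0,0,0],[0,0,0],0],[[0,0,0],[0,0,0],0]]'; python3 st.py; python3 -c "
from h import *
im,i=snap('wrist');crop(im,180,150,380,350,3,'am_c.png')"
```

```text
t 75.3 j [-0.22  0.92  0.38  1.88 -0.69  0.48 -1.12] y-yaw -101.6 z [-0.002 -0.001 -1.   ]
pos [ 0.5655 -0.0463  0.0588] F [-1.7 -6.1  2.7] T [-0.99  0.24  0.3 ] open 0.153
t 75.55 j [-0.22  0.92  0.38  1.88 -0.69  0.48 -1.12] y-yaw -101.6 z [-0.002 -0.001 -1.   ]
pos [ 0.5656 -0.0463  0.0588] F [-1.1 -6.   3. ] T [-1.03  0.22  0.27] open 0.156
t: 76.18
position: [0.5656, -0.0449, 0.0587]
tool_rot: [-3.125, 0.315, 0.003]
contact_force: [-0.3, 1.0, -0.4]
opening: 0.998
t 76.17 j [-0.22  0.92  0.38  1.88 -0.69  0.48 -1.12] y-yaw -101.5 z [-0.002  0.001 -1.   ]
pos [ 0.5656 -0.0449  0.0587] F [-0.3  1.  -0.4] T [ 0.01 -0.03 -0.02] open 0.998
```

View pics/am_c.png

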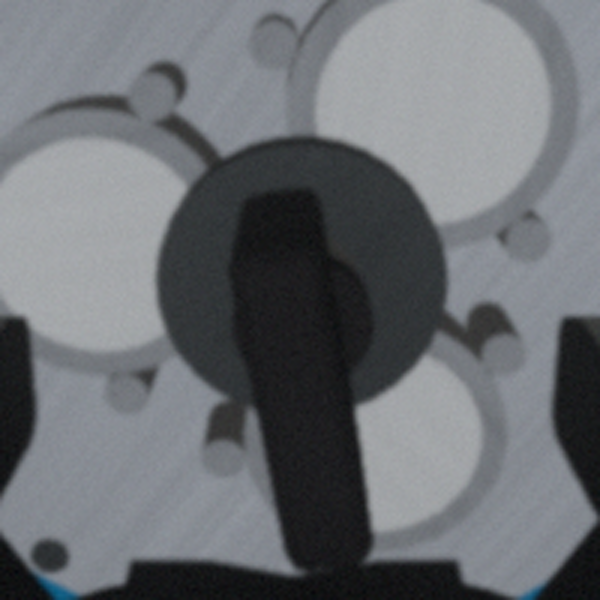

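The bar rests at about −94°, so it holds where it bit. Retreating and checking.

```bash
python3 -m pendant '[[[0,0,0],[0,0,-0.2],0],[[0,0,0],[0,0,-0.3],0],[[0,0,0],[0,0,-0.3],0],[[0,0,0],[0,0,-0.3],0],[[0,0,0],[0,0,0],0],[[0,0,0],[0,0,0],0]]'; python3 chk.py; python3 -c "
from h import *
im,i=snap('wrist');crop(im,160,80,400,280,3,'an_c.png')"; python3 st.py
```

```text
t: 76.97
position: [0.5654, -0.0447, 0.1902]
tool_rot: [-3.125, 0.314, 0.005]
contact_force: [-0.9, -0.3, 0.7]
opening: 0.998
C [ 0.56421216 -0.04480592]
-48.75 51 r glass 0.0241 out 0.0441 ang -48.9
71.25 51 r glass 0.0241 out 0.0443 ang 71.6
191.25 51 r glass 0.0242 out 0.0444 ang -169.1
t 77.08 j [-0.32  0.74  0.56  1.81 -0.55  0.76 -1.24] y-yaw -101.5 z [-0.004  0.001 -1.   ]
pos [ 0.565  -0.0448  0.1896] F [-0.  -0.   0.2] T [-0.02  0.03  0.03] open 1.003
```

View pics/an_c.png

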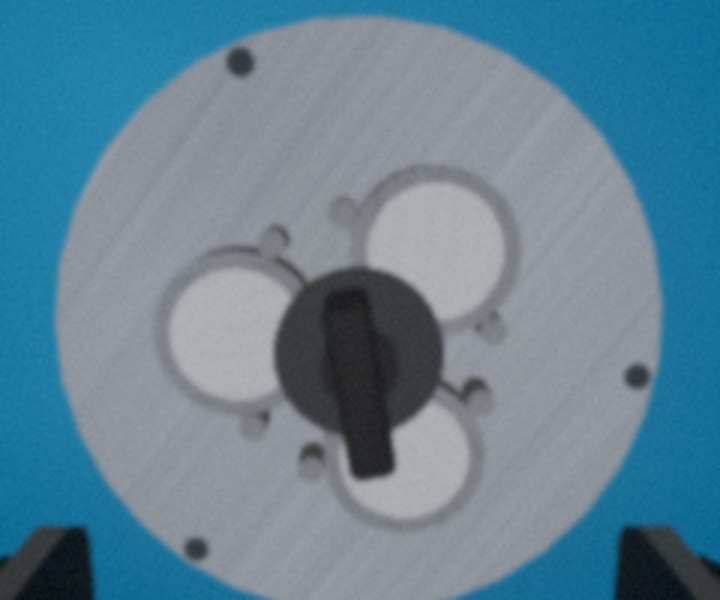

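```bash
python3 -m pendant '[[[0,0,0],[-0.3,0,-0.2],0],[[0,0,0],[-0.3,0,-0.2],0],[[0,0,0],[-0.3,0,0],0],[[0,0,0],[-0.3,0,0],0],[[0,0,0],[0,0,0],0],[[0,0,0],[0,0,0],0],[[0,0,0],[0,0,0],0],[[0,0,0],[0,0,0],0]]'; python3 -c "
from h import *
im,i=snap('wrist','ao_w.png')
im,i=snap('scene','ao_s.png');crop(im,215,180,335,260,6,'ao_c.png')
im,i=snap('top','ao_t.png')"
```

```text
t: 78.08
position: [0.4256, -0.0167, 0.2388]
tool_rot: [3.125, -0.315, -0.003]
contact_force: [-0.4, -0.3, 0.5]
opening: 1.001
```

View pics/ao_c.png

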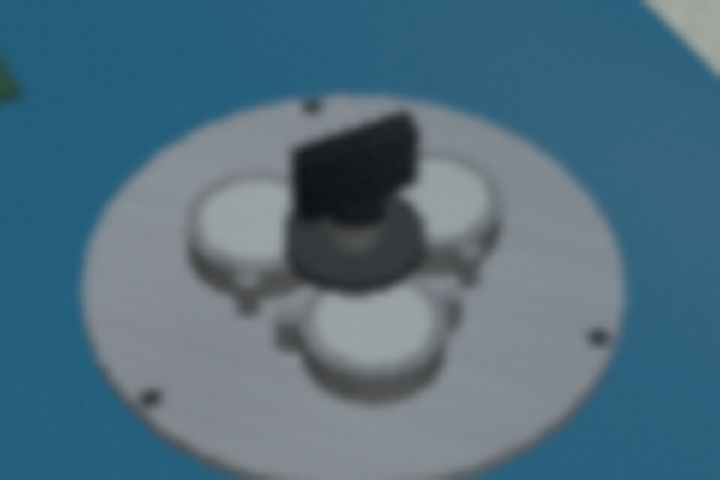

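View pics/ao_t.png

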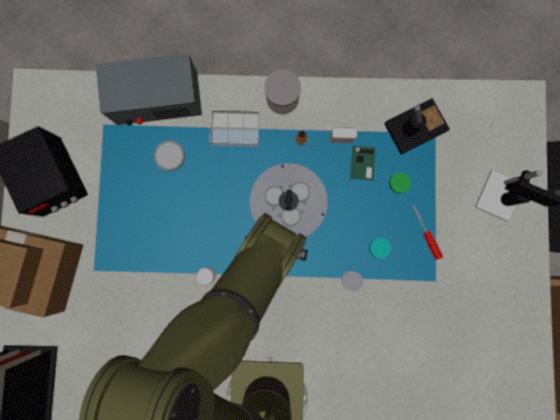

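View pics/ao_s.png

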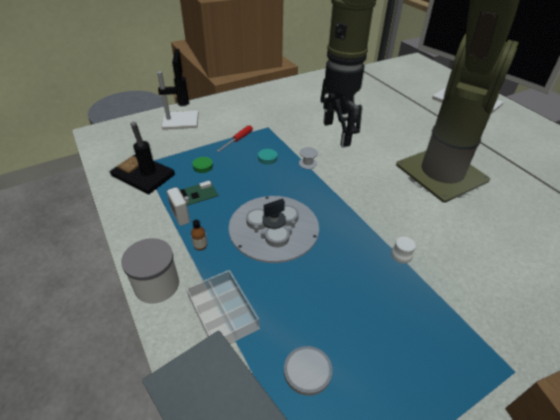

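```bash
python3 -c "
from cell import *
print(job_done())"
```

```text
the job is handed in; nothing more can be done
None
```

The job is handed in after about 78 s: all three 60 mm lenses are home in the fixture and clamped. I unscrewed the knob by about 4.5 rad, which put the disc at least 7.8 mm above lens height. I then set each lens on the plate, slid it home until the push stalled at about 11–15 N, and screwed the knob back down.

**Lenses:** the last check, after clamping, put their centres 44.1, 44.3 and 44.4 mm from the hub's axis (44 mm is home). Each was on its own station and looked flat in the pictures.

**Other things on the bench:** the lamp lens, the green and turquoise look-alikes and the other items I could see in the final pictures were where they started. I checked these by eye only.

**Clamp:** the disc met the lenses at a gripper yaw of about −85 to −88°. I kept turning to −117°, because the resistance rose slowly, to about 0.8 N m, instead of stopping the knob dead. On release the knob sprang back to about −93°, and after a second gentle tightening it rested at about −94°. That is roughly 0.1 rad past first contact and fits the stated bite, but I inferred the clamping from torque and angle and did not measure the disc's height directly.

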